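# Pack the bit cases into the caddy in reverse order

### The job

Move the four coloured bit cases from the slotted wooden rack into the packing caddy, standing upright in one row in the reverse of the left-to-right order (as the robot sees it) in which they started: the rightmost one goes against the fixed black end wall at the caddy's left, and so on, and the one that started leftmost ends up next to the orange stop, where it will be taken out first. Have the sliding stop pushed up snug, so that wall, cases and stop stand together without gaps, and let go. Never tip a case over on the way; the labels on the wooden rack still show the starting order.

Things in the scene. Friction and masses are not known exactly. Their poses are not given: they have to be found in the camera images.
- case_red: red bit case, a hard plastic upright block 56 mm in x, 32 mm in y (its thickness, along the row), 110 mm tall, about 0.2 kg; origin at the centre of its underside, z up. Starts upright in a slot of the wooden rack: slots 50 mm apart, floor 6 mm above the table, dividers 30 mm high, side rails 20 mm high
- case_yellow: yellow bit case, a hard plastic upright block 56 mm in x, 32 mm in y (its thickness, along the row), 110 mm tall, about 0.2 kg; origin at the centre of its underside, z up. Starts upright in a slot of the wooden rack: slots 50 mm apart, floor 6 mm above the table, dividers 30 mm high, side rails 20 mm high
- case_green: green bit case, a hard plastic upright block 56 mm in x, 32 mm in y (its thickness, along the row), 110 mm tall, about 0.2 kg; origin at the centre of its underside, z up. Starts upright in a slot of the wooden rack: slots 50 mm apart, floor 6 mm above the table, dividers 30 mm high, side rails 20 mm high
- case_blue: blue bit case, a hard plastic upright block 56 mm in x, 32 mm in y (its thickness, along the row), 110 mm tall, about 0.2 kg; origin at the centre of its underside, z up. Starts upright in a slot of the wooden rack: slots 50 mm apart, floor 6 mm above the table, dividers 30 mm high, side rails 20 mm high
- label_red: red label, a white-edged plate 30 x 36 x 4 mm fixed on the wooden rack's ledge before the slot where the red case starts; it stays there. Origin at the centre of its underside, 14 mm above the table; x points across the rack away from the robot (slot centre at x = +63 mm), y along the rack to the left as the robot sees it
- label_yellow: yellow label, a white-edged plate 30 x 36 x 4 mm fixed on the wooden rack's ledge before the slot where the yellow case starts; it stays there. Origin at the centre of its underside, 14 mm above the table; x points across the rack away from the robot (slot centre at x = +63 mm), y along the rack to the left as the robot sees it
- label_green: green label, a white-edged plate 30 x 36 x 4 mm fixed on the wooden rack's ledge before the slot where the green case starts; it stays there. Origin at the centre of its underside, 14 mm above the table; x points across the rack away from the robot (slot centre at x = +63 mm), y along the rack to the left as the robot sees it
- label_blue: blue label, a white-edged plate 30 x 36 x 4 mm fixed on the wooden rack's ledge before the slot where the blue case starts; it stays there. Origin at the centre of its underside, 14 mm above the table; x points across the rack away from the robot (slot centre at x = +63 mm), y along the rack to the left as the robot sees it
- caddy: packing caddy, fixed: a channel along y, 220 mm long; origin under its centre at table height, x away from the robot, y to the robot's left. Floor 6 mm up; side rails 25 mm high, inner faces at x = -37 and +37 mm. Black end wall 90 mm high at the left, inner face at y = +98 mm. Orange sliding stop at the right
- stop (a joint): orange stop, m: a plate 72 mm in caddy x, 12 mm in y, top 86 mm above the table, small tab on it to 100 mm. Inner face at caddy y = -80 mm + value, outer face (push here) at y = -92 mm + value. 0 = fully open, grows to 0.08 towards the wall; 0.050 leaves 128 mm, four cases. Slides with about 2 N when free, stays where left

How it is judged:
By the outcome, as a careful person would: the job done as asked, in the order asked, and still so for the second after the job is handed in, with the robot touching nothing.
It also fails if it takes over 128 s, if anything falls off the work surface, if the arm or the gripper's body presses on something with over 40 N, if the wrist force passes 120 N, or if a joint passes its speed limit or range.

### The arm

A 7-joint arm with a two-finger parallel gripper is mounted at the origin on the work surface. World frame = base frame: x ahead of the robot, y to its left, z up, the work surface at z = 0. Lengths are in m, angles in rad, forces in N, time in s.
With the tool pointing down it reaches from about 0.425 to 0.925 m from the base axis. Payload 6.8 kg.
Tool frame: the origin (TCP) lies between the finger pads; the fingertips stand 17 mm ahead of it and the grasp point (between the pads) lies 2 mm behind it (bot.tip_extent is the distance from the TCP to the fingertips, in m); z points along the fingers, y is the direction in which the jaws open and shut (so a half turn about z gives the same grasp; the last joint's range is limited). The gripper opens to 85 mm and grips with 20 to 120 N. Pads are 22 mm wide; open, the fingers measure 114 mm over their backs; the gripper's body (76 mm by 85 mm) begins 54 mm behind the grasp point. The pads swing forward as they close: fully open they stand 13 mm farther back than shut.
Start: joints at [-0.108, 0.477, 0.022, 1.555, -0.011, 1.109, -0.083], TCP at [0.675, 0, 0.248] pointing down, gripper open.
Joint ranges: [-2.96, 2.96], [-0.34, 2.1], [-1.41, 1.46], [0.24, 2.44], [-1.37, 4.51], [0.17, 1.92], [-2.96, 2.96]. Speed limits (rad/s): [2.39, 2.39, 3.14, 3.14, 3.14, 3.14, 3.14].

### API

Orientations are given as a unit quaternion [x, y, z, w].
In Python, from bench import sensors, snapshot, camera_params, workorder, bot gives the robot as it stands.
- The arm moves only by the tool arm_command, never from a script. Its argument "moves" is a list of rows, each a list of 7 numbers: the shift along the world's x, y, z in m, then the turn, a rotation vector about the world's x, y, z in degrees, then the opening, from 0 (shut) to 1 (fully open). A call has 1 to 5 rows; each row is the pose to reach, as a shift and turn from the pose commanded when the call began; what a row does not reach only later rows make up. A row lasts 1/12 s, in which the tool goes at most 41.7 mm and 7.16 degrees, less where a joint would pass 70% of its speed; a pose out of reach is approached as far as the arm can. A call with a gripper value outside its range is refused whole. The fingers move at their own pace and stop on an object; the grip force is fixed at half the most. Time passes only in rows, so rows that repeat a pose let the fingers close. It gives the time, the measured TCP pose, the force and the opening at its end, in the units of the state.
- sensors.get_obs(): the state, without advancing time (a new reading comes with each control period).
- snapshot(name): name is "scene" or "side" or "wrist"; returns the picture (420x560x3 uint8, red, green, blue); there is no depth.
- camera_params(name): a dict with "fx", "fy", "cx", "cy" (pixels), "dist_coeffs" ([k1, k2, p1, p2, k3] as OpenCV has them; the pictures are not rectified), "eye" and "rotation" of the camera in the world. Camera axes: x right, y down, z forward; pixel columns grow to the right and rows downward; lengths in m; the calibration is good to about 2 mm. A picture is of the moment at which its call begins: read the wrist's pose just before it. camera_params takes no time and is no camera call; for the wrist camera it gives the pose at the moment of the call.
- workorder.close_job(): hands the job in, once; it reports no verdict.
The state is a dict: "time_s": time; "joints": joint angles; "qd": joint speeds; "effort": joint torques, N m; "ee_pos": TCP position; "tcp_rot": TCP orientation; "contact_force": force on the tool from outside, world axes, zero at the start; "wrist_torque": the same for the moment, N m; "opening": opening from 0.0 (shut) to 1.0 (fully open).
Only numpy, scipy, OpenCV 4.12 (cv2) and the standard library are available. Lean on these libraries where they do the work, as an engineer would, in place of code of your own. Each camera call takes 0.05 s, during which the arm holds its last target.

## Working session

There is one attempt and no reset: what is moved stays moved. The work goes in short steps, Python scripts to look and compute and a tool call to move; the robot and the scene stay as the last step left them, time stands still between calls to the robot, and variables do not carry over. Pictures are saved under pics/ and viewed, and the job is handed in when it is done.

Besides the shell and the picture viewer there is one more tool, called as name(argument=value, ...), one argument or row to a line, values as JSON. arm_command: Moves the arm, as the interface text tells. Its arguments: {"type":"object","properties":{"moves":{"type":"array","items":{"type":"array","items":{"type":"number"}}}},"required":["moves"]}

```bash
ls; mkdir -p pics
python3 - <<'E'
from bench import sensors, snapshot, camera_params, bot
import cv2
o=sensors.get_obs();print(o)
for n in("scene","side"):
    p=camera_params(n);print(n,p)
    cv2.imwrite(f"pics/{n}0.png",snapshot(n)[:,:,::-1])
E
```

```text
pics
{'time_s': 0.0, 'joints': array([-0.10810085,  0.47778585,  0.02232899,  1.5564442 , -0.01150449,
        1.1092781 , -0.08312709]), 'qd': array([-0.00046234,  0.00143459,  0.00057245,  0.00111544,  0.00140914,
        0.00096203,  0.00091221]), 'effort': array([-5.45967814e-04, -5.96443820e+01,  1.60769675e+00, -2.81194621e+01,
        1.24063640e-02,  9.39900521e-03,  2.20753498e-05]), 'ee_pos': array([ 6.74448767e-01, -3.29860910e-06,  2.47338083e-01]), 'tcp_rot': array([ 7.07105446e-01,  7.07107552e-01, -6.74105755e-04, -5.86871121e-04]), 'contact_force': array([ 0.67901788, -0.02731786,  0.50572051]), 'wrist_torque': array([-0.00502385, -0.04894946, -0.0582424 ]), 'opening': 1.0007880123671828}
scene {'fx': 474.0930931431006, 'fy': 474.0930931431006, 'cx': 282.36506317484907, 'cy': 216.8469263218063, 'dist_coeffs': array([-0.09474179,  0.        ,  0.        ,  0.        ,  0.        ]), 'eye': array([0.9451838 , 0.52304297, 0.4705832 ]), 'rotation': array([ 0.29706211,  0.82198127, -0.46020473, -0.15592468])}
side {'fx': 457.5246483465658, 'fy': 457.5246483465658, 'cx': 288.5478421011961, 'cy': 210.15832256806544, 'dist_coeffs': array([-0.08331411,  0.        ,  0.        ,  0.        ,  0.        ]), 'eye': array([0.14162185, 0.58965049, 0.72679672]), 'rotation': array([-0.2360389 ,  0.89230447, -0.37022839,  0.10492529])}
```

View pics/scene0.png

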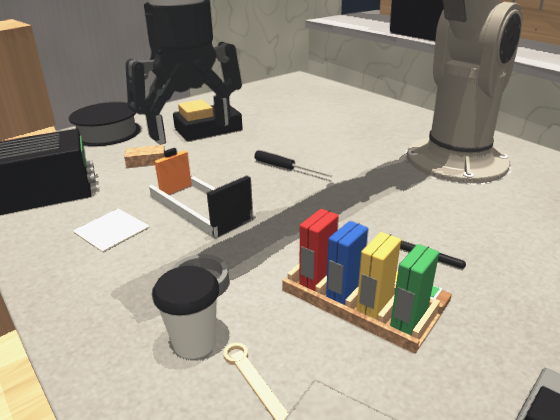

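View pics/side0.png

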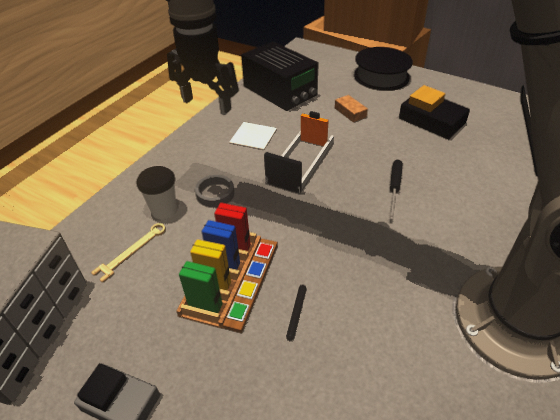

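The scene view shows the rack with red (~320,245), blue, yellow and green (~415,290), and the caddy with its black wall (~230,205) and orange stop (~173,172). In the side view the labels run from green (238,311) to red (264,251). Seen by the robot from left to right, the order is green, yellow, blue, red, so red goes first against the black wall.

```bash
cat > h.py <<'E'
import numpy as np,cv2
from scipy.spatial.transform import Rotation as R
from bench import sensors, snapshot, camera_params, bot
def ray(p,uv):
    K=np.array([[p['fx'],0,p['cx']],[0,p['fy'],p['cy']],[0,0,1]])
    n=cv2.undistortPoints(np.array(uv,float).reshape(-1,1,2),K,p['dist_coeffs']).reshape(-1,2)
    return R.from_quat(p['rotation']).apply(np.c_[n,np.ones(len(n))])
def plane(p,uv,z):
    d=ray(p,uv); return p['eye']+d*((z-p['eye'][2])/d[:,2])[:,None]
def proj(p,X):
    K=np.array([[p['fx'],0,p['cx']],[0,p['fy'],p['cy']],[0,0,1]])
    Rm=R.from_quat(p['rotation']).inv(); X=np.atleast_2d(X)
    return cv2.projectPoints(X-p['eye'],Rm.as_rotvec() if 0 else cv2.Rodrigues(Rm.as_matrix())[0],np.zeros(3),K,p['dist_coeffs'])[0].reshape(-1,2)
HUE={'red':[(0,6),(174,180)],'orange':[(7,14)],'yellow':[(20,32)],'green':[(50,85)],'blue':[(100,125)]}
def mask(img,c,s=120,v=60):
    h=cv2.cvtColor(img,cv2.COLOR_RGB2HSV)
    m=np.zeros(h.shape[:2],np.uint8)
    for a,b in HUE[c]: m|=cv2.inRange(h,(a,s,v),(b,255,255))
    return m
def blobs(m,amin=30):
    n,l,s,c=cv2.connectedComponentsWithStats(m)
    return [(int(s[i,4]),c[i].round(1).tolist(),s[i,:4].tolist()) for i in range(1,n) if s[i,4]>=amin]
E
python3 - <<'E'
from h import *
p=camera_params("side");img=cv2.imread("pics/side0.png")[:,:,::-1].copy()
P={}
for c in HUE:
    print(c)
    for b in blobs(mask(img,c)): print('  ',b, plane(p,[b[1]],0.018)[0].round(4))
# enlarge crops
s=cv2.imread("pics/side0.png")[90:200,250:345];cv2.imwrite("pics/c1.png",cv2.resize(s,None,fx=6,fy=5.4,interpolation=cv2.INTER_CUBIC))
s=cv2.imread("pics/scene0.png")[135:245,140:265];cv2.imwrite("pics/c2.png",cv2.resize(s,None,fx=6,fy=5,interpolation=cv2.INTER_CUBIC))
s=cv2.imread("pics/side0.png")[195:335,170:285];cv2.imwrite("pics/c3.png",cv2.resize(s,None,fx=4,fy=4,interpolation=cv2.INTER_CUBIC))
E
```

```text
red
   (853, [234.2, 220.7], [214, 202, 36, 49]) [0.5925 0.0594 0.018 ]
   (133, [263.9, 249.3], [257, 243, 15, 13]) [0.4936 0.0964 0.018 ]
orange
   (5136, [373.2, 25.2], [304, 0, 127, 68]) [ 0.7239 -1.0498  0.018 ]
   (1450, [78.1, 110.5], [0, 59, 164, 108]) [ 1.2532 -0.0845  0.018 ]
   (551, [350.6, 107.9], [335, 95, 32, 27]) [ 0.5585 -0.4716  0.018 ]
   (677, [313.7, 130.4], [300, 115, 29, 31]) [ 0.5988 -0.3215  0.018 ]
   (1945, [234.9, 289.7], [177, 234, 100, 98]) [0.4882 0.2077 0.018 ]
yellow
   (137, [228.6, 56.3], [217, 51, 25, 11]) [ 1.0551 -0.5705  0.018 ]
   (31, [222.7, 62.1], [219, 60, 9, 5]) [ 1.0477 -0.5264  0.018 ]
   (429, [130.7, 87.3], [94, 62, 75, 48]) [ 1.2069 -0.2571  0.018 ]
   (116, [238.0, 71.2], [233, 64, 11, 18]) [ 0.966  -0.4979  0.018 ]
   (9754, [101.8, 156.2], [0, 79, 218, 151]) [1.0224 0.0376 0.018 ]
   (436, [60.3, 133.0], [28, 110, 70, 44]) [1.2078 0.0195 0.018 ]
   (168, [12.9, 164.9], [0, 153, 30, 25]) [1.2072 0.1768 0.018 ]
   (759, [209.1, 256.9], [190, 239, 41, 55]) [0.5789 0.1675 0.018 ]
   (172, [247.0, 288.5], [239, 281, 17, 16]) [0.4699 0.1941 0.018 ]
   (126, [198.8, 309.7], [181, 304, 38, 12]) [0.5204 0.2771 0.018 ]
green
   (510, [196.9, 271.8], [179, 261, 36, 22]) [0.5771 0.2096 0.018 ]
   (170, [237.6, 310.6], [230, 303, 17, 16]) [0.4578 0.2434 0.018 ]
blue
   (403, [218.2, 229.2], [202, 221, 33, 18]) [0.6079 0.0968 0.018 ]
   (139, [255.7, 268.2], [249, 262, 15, 14]) [0.4818 0.1454 0.018 ]
```

View pics/c1.png

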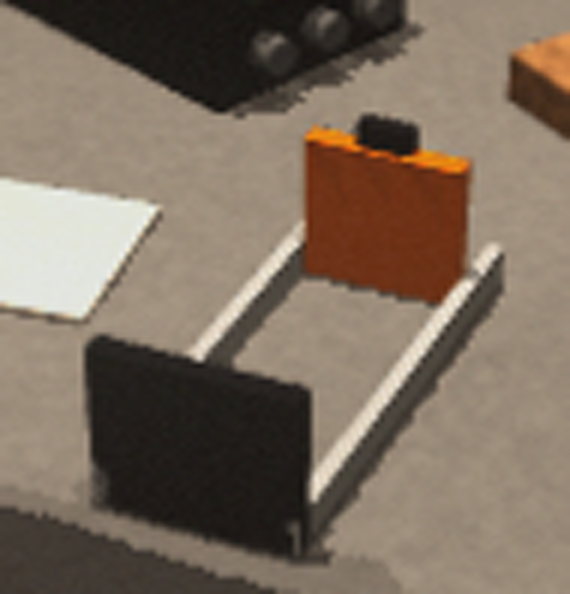

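View pics/c2.png

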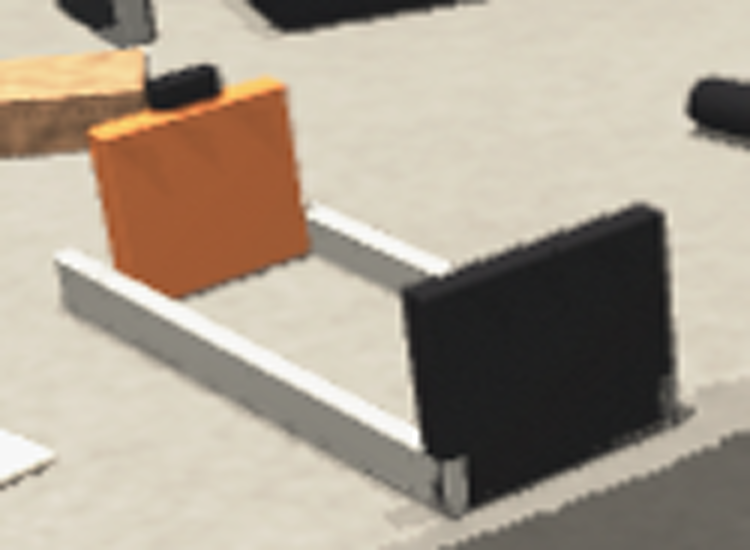

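View pics/c3.png

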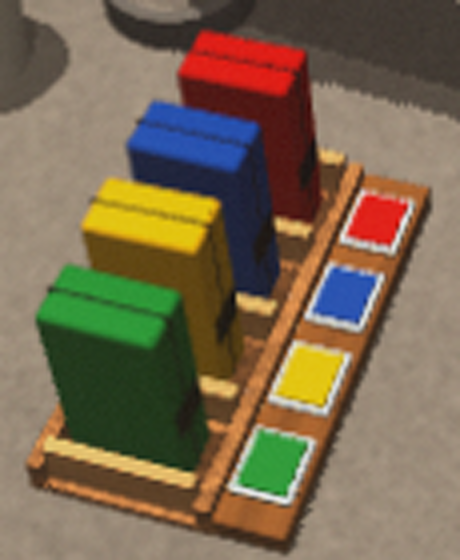

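Run:
```python
from h import *
s=camera_params("side");c=camera_params("scene")
f=lambda x,y:(x/6+250,y/5.4+90); g=lambda x,y:(x/6+140,y/5+135)
print("stop side top inner corners",plane(s,[f(305,140),f(468,172)],.086).round(4))
print("wall side outer top",plane(s,[f(90,342),f(310,390)],.09).round(4))
print("wall scene outer top",plane(c,[g(415,298),g(662,214)],.09).round(4))
print("stop scene top inner",plane(c,[g(95,140),g(290,88)],.086).round(4))
print("rail side near(robot) inner top edge",plane(s,[f(310,490),f(465,280)],.025).round(4))
print("rail side far inner top edge",plane(s,[f(205,357),f(302,240)],.025).round(4))
k=lambda x,y:(x/4+170,y/4+195)
for n,q in dict(red=[(180,75),(290,97),(307,48),(197,30)],blue=[(130,142),(240,168),(262,123),(155,100)],yellow=[(83,225),(195,252),(220,200),(108,178)],green=[(38,320),(155,345),(182,290),(68,265)]).items():
    X=plane(s,[k(*a) for a in q],.116); print(n,X.mean(0).round(4), [np.linalg.norm(X[i]-X[i-1]).round(4) for i in range(4)], [np.degrees(np.arctan2(*(X[b]-X[a])[[1,0]])).round(1) for a,b in((1,0),(2,3),(1,2),(0,3))])
L=dict(red=(.4936,.0964),blue=(.4818,.1454),yellow=(.4699,.1941),green=(.4578,.2434))
for n,l in L.items(): print(n,np.array(l)+.063*np.array([.972,.236]))
w=camera_params("wrist");print(w)
cv2.imwrite("pics/w0.png",snapshot("wrist")[:,:,::-1])
```

```text
stop side top inner corners [[ 0.6126 -0.2745  0.086 ]
 [ 0.541  -0.2839  0.086 ]]
wall side outer top [[ 0.6071 -0.0959  0.09  ]
 [ 0.519  -0.108   0.09  ]]
wall scene outer top [[ 0.611  -0.0892  0.09  ]
 [ 0.5236 -0.0934  0.09  ]]
stop scene top inner [[ 0.6195 -0.2712  0.086 ]
 [ 0.5479 -0.2716  0.086 ]]
rail side near(robot) inner top edge [[ 0.5245 -0.1191  0.025 ]
 [ 0.5396 -0.2846  0.025 ]]
rail side far inner top edge [[ 0.607  -0.1793  0.025 ]
 [ 0.6164 -0.2793  0.025 ]]
red [0.5512 0.1137 0.116 ] [np.float64(0.031), np.float64(0.0554), np.float64(0.0331), np.float64(0.0559)] [np.float64(14.1), np.float64(16.3), np.float64(-70.2), np.float64(-68.9)]
blue [0.5434 0.1621 0.116 ] [np.float64(0.0278), np.float64(0.0545), np.float64(0.0287), np.float64(0.0536)] [np.float64(12.4), np.float64(13.4), np.float64(-75.5), np.float64(-77.2)]
yellow [0.5322 0.2113 0.116 ] [np.float64(0.0284), np.float64(0.0533), np.float64(0.0306), np.float64(0.0535)] [np.float64(13.0), np.float64(15.4), np.float64(-75.1), np.float64(-74.7)]
green [0.5167 0.2605 0.116 ] [np.float64(0.0306), np.float64(0.0526), np.float64(0.0298), np.float64(0.0527)] [np.float64(15.6), np.float64(14.7), np.float64(-75.7), np.float64(-75.5)]
red [0.554836 0.111268]
blue [0.543036 0.160268]
yellow [0.531136 0.208968]
green [0.519036 0.258268]
{'fx': 325.64015396823316, 'fy': 325.64015396823316, 'cx': 285.1874978716317, 'cy': 209.72211107278434, 'dist_coeffs': array([-0.0191884,  0.       ,  0.       ,  0.       ,  0.       ]), 'eye': array([0.67399045, 0.07634373, 0.37296759]), 'rotation': array([ 9.88620494e-01, -5.16852148e-05, -6.57438348e-04,  1.50429663e-01])}
```

View pics/w0.png

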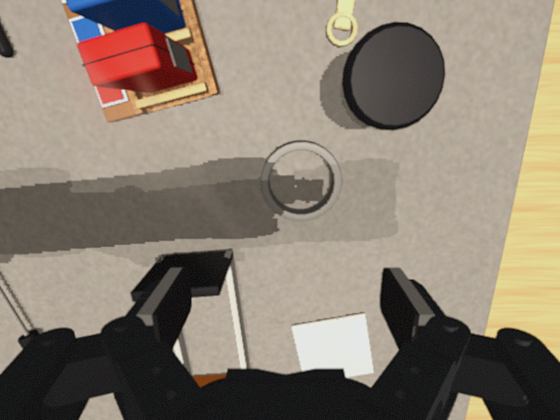

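The wrist image shows the red case top at (135,55) and the caddy's black wall at (200,270). I'll look down on the rack first.

arm_command(
  moves=[
    [-0.03, 0.03, 0, 0, 0, 0, 1],
    [-0.06, 0.06, 0.01, 0, 0, 0, 1],
    [-0.09, 0.085, 0.02, 0, 0, 0, 1],
    [-0.12, 0.11, 0.03, 0, 0, 0, 1],
    [-0.13, 0.12, 0.03, 0, 0, 0, 1],
  ],
)

```text
time_s: 0.57
ee_pos: [0.5416, 0.1248, 0.2801]
tcp_rot: [0.705, 0.709, 0.001, -0.001]
contact_force: [0.0, 0.2, 0.5]
opening: 0.999
```

arm_command(
  moves=[
    [0, 0, 0, 0, 0, 0, 1],
    [0, 0, 0, 0, 0, 0, 1],
  ],
)

```text
time_s: 0.73
ee_pos: [0.5449, 0.1202, 0.2784]
tcp_rot: [0.707, 0.708, 0.0, 0.0]
contact_force: [0.5, -0.8, 0.1]
opening: 0.996
```

Run:
```python
from h import *
import json
w=camera_params("wrist");img=snapshot("wrist")
json.dump({k:np.array(v).tolist() for k,v in w.items()},open("w1.json","w"))
cv2.imwrite("pics/w1.png",img[:,:,::-1])
for c in HUE:
    for b in blobs(mask(img,c),100): print(c,b,plane(w,[b[1]],.018)[0].round(4),plane(w,[b[1]],.116)[0].round(4))
```

```text
red (2817, [291.5, 192.7], [261, 162, 64, 61]) [0.5522 0.098  0.018 ] [0.5501 0.123  0.116 ]
red (429, [241.1, 191.9], [230, 179, 23, 26]) [0.4907 0.099  0.018 ] [0.5042 0.1238 0.116 ]
orange (118, [292.3, 40.1], [288, 15, 11, 43]) [0.552  0.2669 0.018 ] [0.5499 0.249  0.116 ]
orange (214, [245.6, 65.6], [226, 55, 58, 19]) [0.501  0.2415 0.018 ] [0.5119 0.2301 0.116 ]
orange (972, [250.4, 183.7], [222, 150, 80, 68]) [0.5024 0.1092 0.018 ] [0.5129 0.1314 0.116 ]
orange (145, [318.5, 173.0], [308, 159, 18, 35]) [0.5845 0.1224 0.018 ] [0.5742 0.1413 0.116 ]
yellow (2687, [270.7, 88.7], [235, 62, 72, 54]) [0.5282 0.2176 0.018 ] [0.5322 0.2123 0.116 ]
yellow (512, [217.0, 108.6], [204, 95, 27, 29]) [0.467  0.1963 0.018 ] [0.4866 0.1964 0.116 ]
green (759, [245.0, 9.6], [215, 0, 69, 30]) [0.5022 0.296  0.018 ] [0.5128 0.2707 0.116 ]
green (1064, [258.4, 48.4], [219, 16, 70, 51]) [0.5154 0.2587 0.018 ] [0.5227 0.2429 0.116 ]
green (106, [197.1, 55.5], [191, 48, 19, 22]) [0.4486 0.2518 0.018 ] [0.4728 0.2377 0.116 ]
blue (2267, [283.9, 144.6], [251, 121, 67, 49]) [0.5429 0.156  0.018 ] [0.5432 0.1663 0.116 ]
blue (429, [229.5, 151.9], [218, 139, 24, 27]) [0.4789 0.1475 0.018 ] [0.4954 0.16   0.116 ]
```

View pics/w1.png

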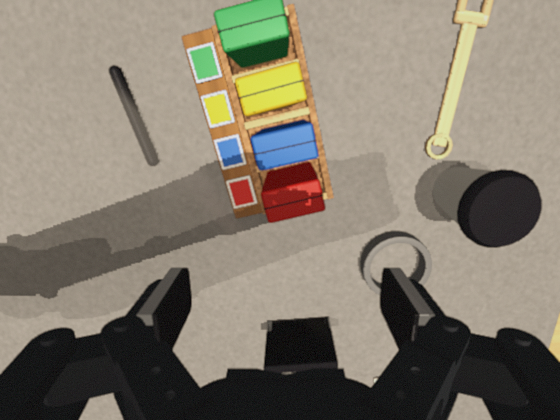

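Viewed from above, the case tops are red (292,193), blue (284,145), yellow (271,89) and green (252,30). The labels sit at the left, with rack yaw about 13.7°, and both views agree within about 3 mm. Next is the caddy.

arm_command(
  moves=[
    [0.005, -0.04, 0, 0, 0, 0, 1],
    [0.01, -0.08, 0, 0, 0, 0, 1],
    [0.015, -0.12, 0, 0, 0, 0, 1],
    [0.02, -0.16, 0, 0, 0, 0, 1],
    [0.02, -0.2, 0, 0, 0, 0, 1],
  ],
)

```text
time_s: 1.2
ee_pos: [0.5659, -0.0844, 0.2777]
tcp_rot: [0.708, 0.706, -0.0, 0.0]
contact_force: [0.8, -0.3, -0.4]
opening: 1.001
```

arm_command(
  moves=[
    [0.005, -0.04, 0, 0, 0, 0, 1],
    [0.005, -0.08, 0, 0, 0, 0, 1],
    [0.005, -0.12, 0, 0, 0, 0, 1],
    [0.005, -0.14, 0, 0, 0, 0, 1],
    [0.005, -0.14, 0, 0, 0, 0, 1],
  ],
)

```text
time_s: 1.62
ee_pos: [0.5682, -0.2298, 0.2775]
tcp_rot: [0.711, 0.703, -0.002, 0.001]
contact_force: [0.2, -0.6, -0.3]
opening: 1.001
```

arm_command(
  moves=[
    [0, 0, 0, 0, 0, 0, 1],
    [0, 0, 0, 0, 0, 0, 1],
  ],
)

```text
time_s: 1.78
ee_pos: [0.5701, -0.2204, 0.2775]
tcp_rot: [0.707, 0.707, -0.0, -0.001]
contact_force: [0.2, 0.4, -0.7]
opening: 0.998
```

Run:
```python
from h import *
import json
w=camera_params("wrist");img=snapshot("wrist")
json.dump({k:np.array(v).tolist() for k,v in w.items()},open("w2.json","w"))
cv2.imwrite("pics/w2.png",img[:,:,::-1])
cv2.imwrite("pics/w2c.png",cv2.resize(img[20:300,190:380,::-1],None,fx=2.1*2*.5,fy=2.1,interpolation=cv2.INTER_CUBIC))
print(w['eye'],sensors.get_obs()['ee_pos'])
```

```text
[ 0.56955314 -0.14409404  0.40312902] [ 0.57028682 -0.21937102  0.27774268]
```

View pics/w2.png

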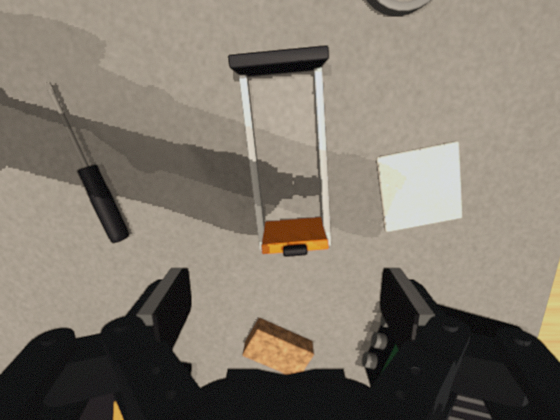

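The wrist view shows the caddy: black wall at (280,60), rails at x≈250 and 322, orange stop at (295,237).

Run:
```python
from h import *
import json
w={k:np.array(v) for k,v in json.load(open("w2.json")).items()}
img=cv2.imread("pics/w2.png");hsv=cv2.cvtColor(img,cv2.COLOR_BGR2HSV)
m=cv2.inRange(hsv,(0,0,185),(180,40,255))
L=[];Rr=[]
for v in range(95,205,4):
    l=[u for u in range(235,275) if m[v,u]]; r=[u for u in range(305,335) if m[v,u]]
    if v%20==15: print(v,l,r)
    if len(l)>2: L.append((np.mean(l),v))
    if len(r)>2: Rr.append((np.mean(r),v))
for A in(L,Rr):
    X=plane(w,A,.025)
    k,b=np.polyfit(X[:,1],X[:,0],1); print(len(A),'yaw',np.degrees(np.arctan(-k)).round(2),'x@-.18',(k*-.18+b).round(4),'resid',np.std(X[:,0]-k*X[:,1]-b).round(5))
mo=mask(img[:,:,::-1],'orange');
cv2.imwrite("pics/c4.png",np.hstack([cv2.resize(img[30:90,215:340],None,fx=3,fy=6),cv2.resize(img[205:265,250:340],None,fx=4,fy=6)]))
```

```text
95 [242, 243, 244, 245, 246, 247] [310, 311, 312, 317, 318, 319, 320, 321, 322]
115 [244, 245, 246, 247, 248, 249, 250] [311, 312, 318, 319, 320, 321, 322, 323]
135 [247, 248, 249, 250, 251, 252] [319, 320, 321, 322, 323, 324]
155 [249, 250, 251, 252, 253, 254] [320, 321, 322, 323, 324, 325]
175 [] [321, 322, 323, 324, 325, 326]
195 [] [323, 324, 325, 326, 327]
17 yaw 4.55 x@-.18 0.5304 resid 0.00314
28 yaw 6.45 x@-.18 0.6103 resid 0.00147
```

View pics/c4.png

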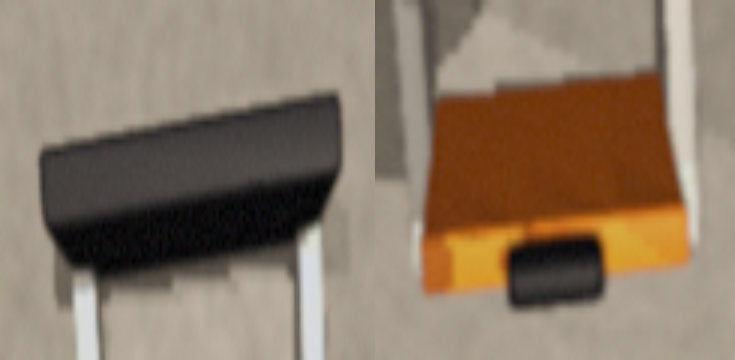

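Run:
```python
from h import *
import json
w={k:np.array(v) for k,v in json.load(open("w2.json")).items()}
def yaw(d): return np.degrees(np.arctan2(d[1],d[0])).round(2)
a=plane(w,[(231.7,67),(327.7,57.5)],.09); s=plane(w,[(263.3,244.2),(328.75,238.8)],.086)
l=plane(w,[(244.5,95),(251.5,155)],.025); r=plane(w,[(320.5,115),(325,195)],.025)
print('wall',a.round(4),yaw(a[1]-a[0]),np.linalg.norm(a[1]-a[0])); print('stop',s.round(4),yaw(s[1]-s[0]),np.linalg.norm(s[1]-s[0]))
print('rails',l.round(4),yaw(l[0]-l[1])-90,r.round(4),yaw(r[0]-r[1])-90)
t=np.radians(5.5);ex=np.array([np.cos(t),np.sin(t)]);ey=np.array([-ex[1],ex[0]])
for n,q in(('wall',a),('stop',s),('l',l),('r',r)): print(n,(q[:,:2]@ex).round(4),(q[:,:2]@ey).round(4))
```

```text
wall [[ 0.5218 -0.1084  0.09  ]
 [ 0.6069 -0.1008  0.09  ]] 5.13 0.08545999968230678
stop [[ 0.5461 -0.2808  0.086 ]
 [ 0.6149 -0.2747  0.086 ]] 5.03 0.06907978613684561
rails [[ 0.5246 -0.1296  0.025 ]
 [ 0.5303 -0.1953  0.025 ]] 4.920000000000002 [[ 0.6087 -0.1509  0.025 ]
 [ 0.6169 -0.2432  0.025 ]] 5.060000000000002
wall [0.509  0.5945] [-0.158  -0.1585]
stop [0.5166 0.5857] [-0.3318 -0.3324]
l [0.5098 0.5091] [-0.1793 -0.2453]
r [0.5915 0.5908] [-0.2086 -0.3012]
```

Caddy estimate: yaw 5.05°, origin y' ≈ -0.250, x' ≈ 0.553, with wall and stop checking out to about 4 mm. Going to pick red.

arm_command(
  moves=[
    [-0.002, 0.035, 0, 0, 0, 5, 1],
    [-0.004, 0.075, 0, 0, 0, 10, 1],
    [-0.008, 0.115, 0, 0, 0, 13.7, 1],
    [-0.01, 0.155, 0, 0, 0, 13.7, 1],
    [-0.012, 0.195, 0, 0, 0, 13.7, 1],
  ],
)

```text
time_s: 2.25
ee_pos: [0.5575, -0.0218, 0.2785]
tcp_rot: [0.617, 0.787, 0.0, 0.0]
contact_force: [-0.2, 0.2, 0.2]
opening: 1.001
```

arm_command(
  moves=[
    [-0.002, 0.04, 0, 0, 0, 0, 1],
    [-0.004, 0.08, 0, 0, 0, 0, 1],
    [-0.005, 0.115, 0, 0, 0, 0, 1],
    [-0.0055, 0.138, 0, 0, 0, 0, 1],
    [-0.0055, 0.138, 0, 0, 0, 0, 1],
  ],
)

```text
time_s: 2.67
ee_pos: [0.5511, 0.1217, 0.2784]
tcp_rot: [0.613, 0.79, 0.001, -0.001]
contact_force: [-0.3, 0.3, 0.4]
opening: 1.001
```

arm_command(
  moves=[
    [0, 0, -0.03, 0, 0, 0, 1],
    [0, 0, -0.06, 0, 0, 0, 1],
    [0, 0, -0.09, 0, 0, 0, 1],
    [0, 0, -0.1, 0, 0, 0, 1],
    [0, 0, -0.1, 0, 0, 0, 1],
  ],
)

```text
time_s: 3.08
ee_pos: [0.5505, 0.113, 0.1758]
tcp_rot: [0.617, 0.787, -0.002, -0.002]
contact_force: [-0.0, -1.2, 0.8]
opening: 1.0
```

Run:
```python
from h import *
o=sensors.get_obs();print(o['ee_pos'],R.from_quat(o['tcp_rot']).as_matrix()[:,1])
a=snapshot("side");b=snapshot("scene")
cv2.imwrite("pics/p1.png",np.hstack([a[60:360,100:420],b[100:400,220:540]])[:,:,::-1])
```

```text
[0.55046503 0.11302559 0.17577472] [ 0.97122309  0.23810523 -0.00562198]
```

View pics/p1.png

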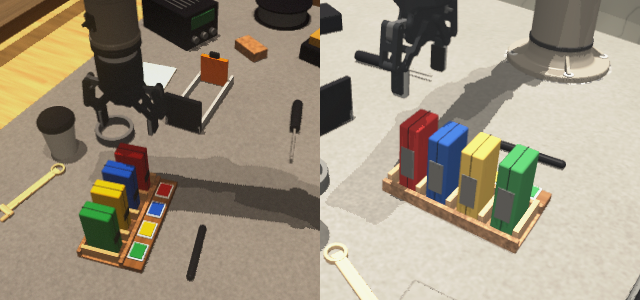

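Run:
```python
from h import *
o=sensors.get_obs()
for n,off in(("side",(100,60)),("scene",(220-320,100))):
    p=camera_params(n); print(n,proj(p,[o['ee_pos'],[.5525,.113,.116],[.5525,.113,.006]])-off)
```

```text
side [[126.53342957 125.22361319]
 [130.45391761 150.04856611]
 [135.8803145  187.724286  ]]
scene [[419.76058701  78.22655392]
 [418.74764656 118.05912808]
 [417.00867653 178.87451196]]
```

The projected pose matches: the red top predicted at (418,118) sits on the case. Descend and grip.

arm_command(
  moves=[
    [0.001, 0, -0.03, 0, 0, 0, 1],
    [0.001, 0, -0.06, 0, 0, 0, 1],
    [0.001, 0, -0.08, 0, 0, 0, 1],
    [0.001, 0, -0.091, 0, 0, 0, 1],
    [0.001, 0, -0.091, 0, 0, 0, 1],
  ],
)

```text
time_s: 3.6
ee_pos: [0.5533, 0.113, 0.0868]
tcp_rot: [0.618, 0.786, -0.0, -0.0]
contact_force: [-1.1, 0.7, 1.2]
opening: 1.001
```

arm_command(
  moves=[
    [0, 0, 0, 0, 0, 0, 0],
    [0, 0, 0, 0, 0, 0, 0],
    [0, 0, 0, 0, 0, 0, 0],
    [0, 0, 0, 0, 0, 0, 0],
    [0, 0, 0, 0, 0, 0, 0],
  ],
)

```text
time_s: 4.02
ee_pos: [0.5546, 0.1133, 0.0894]
tcp_rot: [0.618, 0.786, 0.001, 0.001]
contact_force: [-2.3, 0.1, 4.4]
opening: 0.651
```

arm_command(
  moves=[
    [0, 0, 0, 0, 0, 0, 0],
    [0, 0, 0, 0, 0, 0, 0],
    [0, 0, 0.003, 0, 0, 0, 0],
    [0, 0, 0.008, 0, 0, 0, 0],
    [0, 0, 0.015, 0, 0, 0, 0],
  ],
)

```text
time_s: 4.43
ee_pos: [0.5533, 0.113, 0.1029]
tcp_rot: [0.618, 0.786, -0.0, -0.0]
contact_force: [-0.0, 0.1, -2.8]
opening: 0.648
```

arm_command(
  moves=[
    [0, 0, 0.03, 0, 0, 0, 0],
    [0, 0, 0.065, 0, 0, 0, 0],
    [0, 0, 0.1, 0, 0, 0, 0],
    [0, 0, 0.125, 0, 0, 0, 0],
    [0, 0, 0.125, 0, 0, 0, 0],
  ],
)

```text
time_s: 4.85
ee_pos: [0.5568, 0.1139, 0.2341]
tcp_rot: [0.618, 0.786, 0.004, 0.003]
contact_force: [1.3, 0.0, -1.6]
opening: 0.653
```

arm_command(
  moves=[
    [0.002, -0.02, 0, 0, 0, -2, 0],
    [0.004, -0.05, 0, 0, 0, -4, 0],
    [0.006, -0.085, 0, 0, 0, -6, 0],
    [0.008, -0.12, 0, 0, 0, -8, 0],
    [0.009, -0.155, 0, 0, 0, -8.6, 0],
  ],
)

```text
time_s: 5.27
ee_pos: [0.5617, -0.0438, 0.2266]
tcp_rot: [0.676, 0.737, -0.0, -0.0]
contact_force: [-0.0, -0.6, -2.8]
opening: 0.649
```

arm_command(
  moves=[
    [0.001, -0.03, 0, 0, 0, 0, 0],
    [0.003, -0.06, 0, 0, 0, 0, 0],
    [0.0035, -0.078, 0, 0, 0, 0, 0],
    [0.0035, -0.083, 0, 0, 0, 0, 0],
    [0.0035, -0.083, 0, 0, 0, 0, 0],
  ],
)

```text
time_s: 5.68
ee_pos: [0.565, -0.1271, 0.2266]
tcp_rot: [0.676, 0.737, -0.001, -0.0]
contact_force: [-0.3, -0.2, -2.9]
opening: 0.648
```

arm_command(
  moves=[
    [0, 0, -0.02, 0, 0, 0, 0],
    [0, 0, -0.04, 0, 0, 0, 0],
    [0, 0, -0.04, 0, 0, 0, 0],
    [0, 0, -0.04, 0, 0, 0, 0],
  ],
)

```text
time_s: 6.02
ee_pos: [0.5651, -0.123, 0.1863]
tcp_rot: [0.674, 0.739, -0.001, -0.002]
contact_force: [0.2, -0.1, -1.4]
opening: 0.65
```

Run:
```python
from h import *
o=sensors.get_obs();print(o['ee_pos'],R.from_quat(o['tcp_rot']).as_matrix()[:,1])
a=snapshot("side");b=snapshot("scene")
A=cv2.resize(a[60:200,220:360],None,fx=2.8,fy=4);B=cv2.resize(b[100:240,130:270],None,fx=2.8,fy=4)
cv2.imwrite("pics/p2.png",np.hstack([A,B])[:,:,::-1])
```

```text
[ 0.56510895 -0.12303107  0.18630505] [ 0.99583679  0.0911022  -0.00307729]
```

View pics/p2.png

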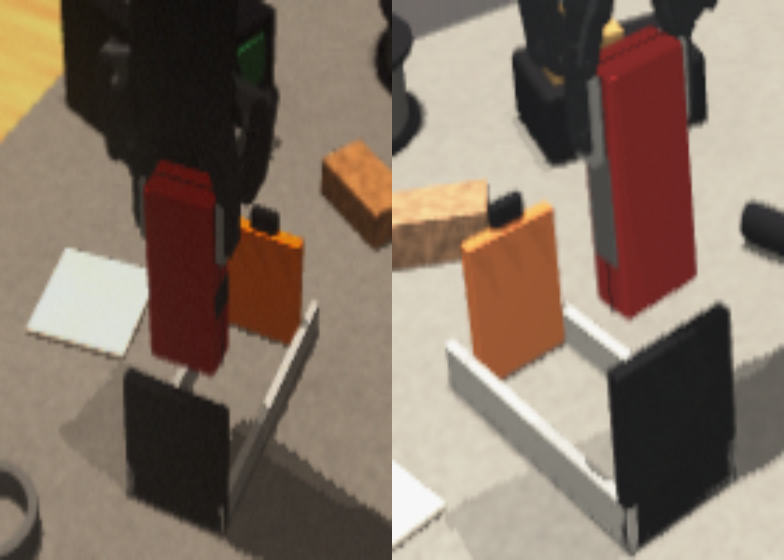

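Red is held upright above the caddy, just inside the wall. I'll shift 4 mm away from the wall for clearance and lower.

arm_command(
  moves=[
    [0.001, -0.004, 0, 0, 0, 0, 0],
    [0.001, -0.004, -0.02, 0, 0, 0, 0],
    [0.001, -0.004, -0.045, 0, 0, 0, 0],
    [0.001, -0.004, -0.07, 0, 0, 0, 0],
    [0.001, -0.004, -0.08, 0, 0, 0, 0],
  ],
)

```text
time_s: 6.53
ee_pos: [0.566, -0.1289, 0.1054]
tcp_rot: [0.675, 0.738, -0.001, -0.001]
contact_force: [-1.5, 0.1, -2.1]
opening: 0.649
```

arm_command(
  moves=[
    [0, 0, -0.006, 0, 0, 0, 0],
    [0, 0, -0.012, 0, 0, 0, 0],
    [0, 0, -0.017, 0, 0, 0, 0],
    [0, 0, -0.018, 0, 0, 0, 0],
    [0, 0, -0.018, 0, 0, 0, 0],
  ],
)

```text
time_s: 6.95
ee_pos: [0.5675, -0.1291, 0.0899]
tcp_rot: [0.675, 0.738, 0.0, 0.0]
contact_force: [0.0, 0.6, -2.3]
opening: 0.649
```

arm_command(
  moves=[
    [0, 0, -0.001, 0, 0, 0, 0],
    [0, 0, -0.002, 0, 0, 0, 0],
    [0, 0, -0.003, 0, 0, 0, 0],
    [0, 0, -0.003, 0, 0, 0, 0],
  ],
)

```text
time_s: 7.28
ee_pos: [0.5677, -0.1293, 0.0893]
tcp_rot: [0.675, 0.738, 0.001, 0.001]
contact_force: [-7.0, 0.9, 18.7]
opening: 0.649
```

Seated (18.7 N up). Ease off 2 mm and release.

arm_command(
  moves=[
    [0, 0, 0.0025, 0, 0, 0, 0],
    [0, 0, 0.0025, 0, 0, 0, 0],
    [0, 0, 0.0025, 0, 0, 0, 1],
    [0, 0, 0.0025, 0, 0, 0, 1],
    [0, 0, 0.0025, 0, 0, 0, 1],
  ],
)

```text
time_s: 7.7
ee_pos: [0.5672, -0.129, 0.0888]
tcp_rot: [0.675, 0.738, 0.0, 0.0]
contact_force: [0.3, 0.3, -0.5]
opening: 0.997
```

arm_command(
  moves=[
    [0, 0, 0, 0, 0, 0, 1],
    [0, 0, 0, 0, 0, 0, 1],
    [0, 0, 0.03, 0, 0, 0, 1],
    [0, 0, 0.07, 0, 0, 0, 1],
    [0, 0, 0.11, 0, 0, 0, 1],
  ],
)

```text
time_s: 8.12
ee_pos: [0.566, -0.1289, 0.199]
tcp_rot: [0.675, 0.738, -0.001, -0.001]
contact_force: [0.7, 0.2, -0.0]
opening: 0.998
```

Run:
```python
from h import *
o=sensors.get_obs();print(o['ee_pos'],o['opening'])
a=snapshot("side");b=snapshot("scene")
A=cv2.resize(a[60:200,220:360],None,fx=2.8,fy=4);B=cv2.resize(b[100:240,130:270],None,fx=2.8,fy=4)
cv2.imwrite("pics/p3.png",np.hstack([A,B])[:,:,::-1])
```

```text
[ 0.56598423 -0.12888911  0.19904647] 0.9978411526375419
```

View pics/p3.png

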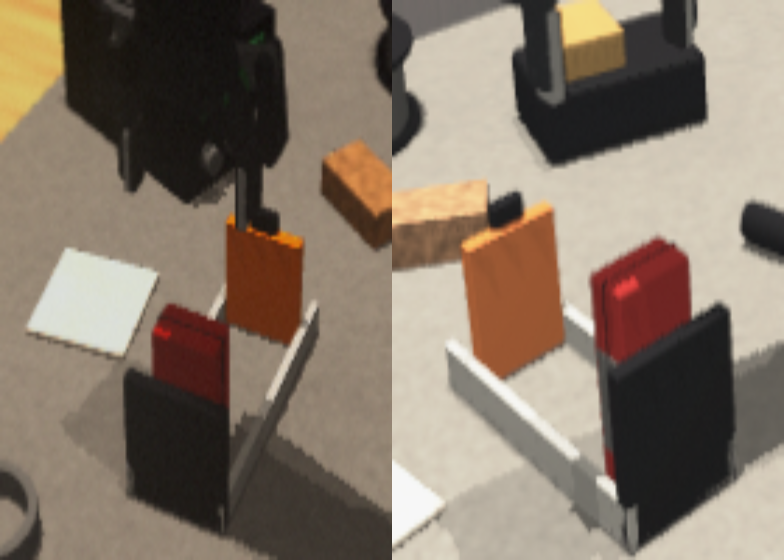

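Red stands upright inside the caddy, slightly clear of the wall. Now blue.

arm_command(
  moves=[
    [-0.003, 0.03, 0.01, 0, 0, 2, 1],
    [-0.006, 0.07, 0.01, 0, 0, 4, 1],
    [-0.01, 0.11, 0.01, 0, 0, 6, 1],
    [-0.014, 0.15, 0.01, 0, 0, 8, 1],
    [-0.016, 0.19, 0.01, 0, 0, 8.6, 1],
  ],
)

```text
time_s: 8.63
ee_pos: [0.5502, 0.0626, 0.2086]
tcp_rot: [0.617, 0.787, -0.0, -0.0]
contact_force: [0.7, 0.0, -0.6]
opening: 0.997
```

arm_command(
  moves=[
    [-0.003, 0.035, 0, 0, 0, 0, 1],
    [-0.006, 0.07, 0, 0, 0, 0, 1],
    [-0.008, 0.095, 0, 0, 0, 0, 1],
    [-0.0085, 0.1005, 0, 0, 0, 0, 1],
    [-0.0085, 0.1005, 0, 0, 0, 0, 1],
  ],
)

```text
time_s: 9.05
ee_pos: [0.5418, 0.1643, 0.2084]
tcp_rot: [0.616, 0.788, 0.0, -0.0]
contact_force: [-0.4, -1.1, 0.4]
opening: 0.998
```

arm_command(
  moves=[
    [0, 0, 0, 0, 0, 0, 1],
    [0, 0, -0.03, 0, 0, 0, 1],
    [0, 0, -0.06, 0, 0, 0, 1],
    [0, 0, -0.06, 0, 0, 0, 1],
  ],
)

```text
time_s: 9.38
ee_pos: [0.5396, 0.1577, 0.1439]
tcp_rot: [0.619, 0.785, -0.004, -0.002]
contact_force: [-1.3, -1.8, -1.0]
opening: 0.998
```

Run:
```python
from h import *
o=sensors.get_obs();print(o['ee_pos'],R.from_quat(o['tcp_rot']).as_matrix()[:,1])
a=snapshot("side");b=snapshot("scene")
A=cv2.resize(a[160:330,150:290],None,fx=2.8,fy=3.4);B=cv2.resize(b[160:340,280:460],None,fx=2.2,fy=3.2)
cv2.imwrite("pics/p4.png",np.hstack([A,cv2.resize(B,(396,A.shape[0]))])[:,:,::-1])
```

```text
[0.53959362 0.15767867 0.14389999] [ 0.97224255  0.23380525 -0.00891778]
```

View pics/p4.png

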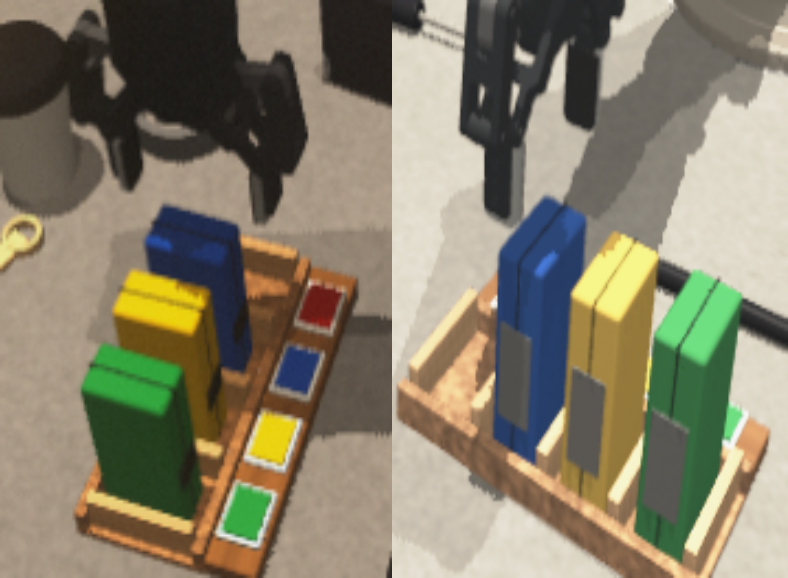

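Blue sits between the fingers. Descend, grip, lift.

arm_command(
  moves=[
    [0, 0, 0, 0, 0, 0, 1],
    [0, 0, -0.025, 0, 0, 0, 1],
    [0, 0, -0.05, 0, 0, 0, 1],
    [0, 0, -0.06, 0, 0, 0, 1],
    [0, 0, -0.0605, 0, 0, 0, 1],
  ],
)

```text
time_s: 9.9
ee_pos: [0.5419, 0.1609, 0.0876]
tcp_rot: [0.618, 0.786, -0.001, -0.0]
contact_force: [-1.0, -0.7, 0.6]
opening: 1.0
```

arm_command(
  moves=[
    [0, 0, 0, 0, 0, 0, 1],
    [0, 0, 0, 0, 0, 0, 0],
    [0, 0, 0, 0, 0, 0, 0],
    [0, 0, 0, 0, 0, 0, 0],
    [0, 0, 0, 0, 0, 0, 0],
  ],
)

```text
time_s: 10.32
ee_pos: [0.5438, 0.162, 0.09]
tcp_rot: [0.618, 0.786, 0.001, 0.001]
contact_force: [-0.6, 0.2, 6.9]
opening: 0.649
```

arm_command(
  moves=[
    [0, 0, 0, 0, 0, 0, 0],
    [0, 0, 0, 0, 0, 0, 0],
    [0, 0, 0.005, 0, 0, 0, 0],
    [0, 0, 0.025, 0, 0, 0, 0],
    [0, 0, 0.055, 0, 0, 0, 0],
  ],
)

```text
time_s: 10.73
ee_pos: [0.5402, 0.1607, 0.1418]
tcp_rot: [0.618, 0.786, -0.003, -0.002]
contact_force: [0.5, -0.4, -2.3]
opening: 0.645
```

arm_command(
  moves=[
    [0, 0, 0.03, 0, 0, 0, 0],
    [0, 0, 0.06, 0, 0, 0, 0],
    [0, 0, 0.085, 0, 0, 0, 0],
    [0, 0, 0.085, 0, 0, 0, 0],
  ],
)

```text
time_s: 11.07
ee_pos: [0.5451, 0.1625, 0.2343]
tcp_rot: [0.618, 0.786, 0.004, 0.002]
contact_force: [0.7, 0.4, -1.3]
opening: 0.651
```

arm_command(
  moves=[
    [0.002, -0.02, 0, 0, 0, -2, 0],
    [0.006, -0.055, 0, 0, 0, -4, 0],
    [0.01, -0.09, 0, 0, 0, -6, 0],
    [0.013, -0.13, 0, 0, 0, -8, 0],
    [0.016, -0.17, 0, 0, 0, -8.6, 0],
  ],
)

```text
time_s: 11.48
ee_pos: [0.5575, -0.0102, 0.2273]
tcp_rot: [0.675, 0.737, -0.001, -0.001]
contact_force: [1.1, 0.3, -2.7]
opening: 0.65
```

arm_command(
  moves=[
    [0.003, -0.04, 0, 0, 0, 0, 0],
    [0.006, -0.08, 0, 0, 0, 0, 0],
    [0.009, -0.12, 0, 0, 0, 0, 0],
    [0.0115, -0.145, 0, 0, 0, 0, 0],
    [0.0115, -0.1555, 0, 0, 0, 0, 0],
  ],
)

```text
time_s: 11.9
ee_pos: [0.5684, -0.17, 0.2273]
tcp_rot: [0.678, 0.735, -0.002, 0.0]
contact_force: [0.9, -0.2, -2.3]
opening: 0.653
```

arm_command(
  moves=[
    [0, 0, 0, 0, 0, 0, 0],
    [0, 0, 0, 0, 0, 0, 0],
    [0, 0, 0, 0, 0, 0, 0],
  ],
)

```text
time_s: 12.15
ee_pos: [0.5699, -0.1614, 0.2277]
tcp_rot: [0.674, 0.739, 0.0, -0.001]
contact_force: [0.1, 0.8, -1.3]
opening: 0.648
```

```bash
cat > pic.py <<'E'
from h import *
import sys
o=sensors.get_obs();print(o['ee_pos'],R.from_quat(o['tcp_rot']).as_matrix()[:,1])
a=snapshot("side");b=snapshot("scene")
A=cv2.resize(a[60:200,220:360],None,fx=2.8,fy=4);B=cv2.resize(b[100:240,130:270],None,fx=2.8,fy=4)
cv2.imwrite(f"pics/{sys.argv[1]}.png",np.hstack([A,B])[:,:,::-1])
E
python3 pic.py p5
```

```text
[ 0.56990045 -0.16143317  0.22772466] [ 9.95796578e-01  9.15883170e-02 -8.69484280e-04]
```

View pics/p5.png

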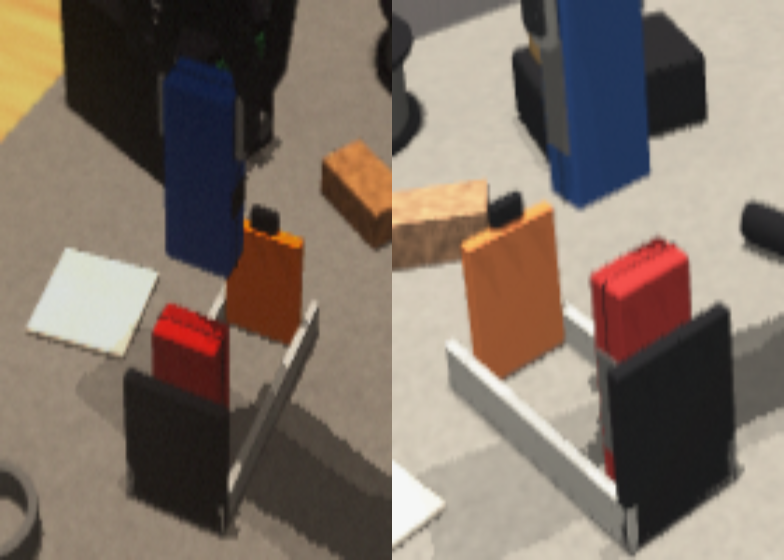

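Run:
```python
from h import *
c=camera_params("scene")
ex=np.array([.9961,.088]);ey=np.array([-.088,.9961])
for n,q,z in(("red top left edge x+ side back,front",[(201.4,169.5),(206.5,176)],.116),("red top back right,front right",[(225,160),(231,164)],.116),("blue bottom ++,-+,+-",[(197.9,151.75),(222.1,143),(187.1,147.5)],.145)):
    X=plane(c,q,z)[:,:2]; print(n,X.round(4).tolist(),(X@ey).round(4))
```

```text
red top left edge x+ side back,front [[0.5973, -0.132], [0.6035, -0.1049]] [-0.184  -0.1577]
red top back right,front right [[0.5458, -0.1371], [0.5469, -0.1163]] [-0.1846 -0.164 ]
blue bottom ++,-+,+- [[0.5948, -0.1418], [0.5434, -0.1459], [0.5997, -0.1703]] [-0.1936 -0.1931 -0.2224]
```

The gap between blue and red looks like about 4 mm. I'll add 2 mm and lower.

arm_command(
  moves=[
    [0, -0.002, -0.02, 0, 0, 0, 0],
    [0, -0.002, -0.045, 0, 0, 0, 0],
    [0, -0.002, -0.07, 0, 0, 0, 0],
    [0, -0.002, -0.095, 0, 0, 0, 0],
    [0, -0.002, -0.115, 0, 0, 0, 0],
  ],
)

```text
time_s: 12.67
ee_pos: [0.5697, -0.1639, 0.1117]
tcp_rot: [0.674, 0.739, 0.0, -0.001]
contact_force: [-0.4, 0.3, -2.1]
opening: 0.646
```

arm_command(
  moves=[
    [0, 0, -0.01, 0, 0, 0, 0],
    [0, 0, -0.017, 0, 0, 0, 0],
    [0, 0, -0.022, 0, 0, 0, 0],
    [0, 0, -0.025, 0, 0, 0, 0],
    [0, 0, -0.026, 0, 0, 0, 0],
  ],
)

```text
time_s: 13.08
ee_pos: [0.5707, -0.1657, 0.0898]
tcp_rot: [0.675, 0.738, 0.0, 0.0]
contact_force: [-6.1, 2.9, 21.4]
opening: 0.648
```

arm_command(
  moves=[
    [0, 0, 0, 0, 0, 0, 0],
    [0, 0, 0, 0, 0, 0, 0],
  ],
)

```text
time_s: 13.25
ee_pos: [0.5706, -0.1656, 0.0899]
tcp_rot: [0.675, 0.738, 0.001, 0.0]
contact_force: [-3.8, 2.4, 11.4]
opening: 0.648
```

arm_command(
  moves=[
    [0, 0, 0.001, 0, 0, 0, 0],
    [0, 0, 0.002, 0, 0, 0, 1],
    [0, 0, 0.002, 0, 0, 0, 1],
    [0, 0, 0.002, 0, 0, 0, 1],
    [0, 0, 0.002, 0, 0, 0, 1],
  ],
)

```text
time_s: 13.67
ee_pos: [0.5703, -0.1661, 0.0896]
tcp_rot: [0.675, 0.738, 0.0, 0.0]
contact_force: [0.1, -1.0, -0.1]
opening: 1.002
```

arm_command(
  moves=[
    [0, 0, 0, 0, 0, 0, 1],
    [0, 0, 0.03, 0, 0, 0, 1],
    [0, 0, 0.065, 0, 0, 0, 1],
    [0, 0, 0.1, 0, 0, 0, 1],
    [0, 0, 0.121, 0, 0, 0, 1],
  ],
)

```text
time_s: 14.08
ee_pos: [0.5712, -0.1664, 0.2138]
tcp_rot: [0.675, 0.738, 0.001, 0.002]
contact_force: [0.7, -0.2, -0.3]
opening: 0.998
```

```bash
python3 pic.py p6
```

```text
[ 0.57124669 -0.16642826  0.21384214] [0.99605754 0.08862992 0.00375695]
```

View pics/p6.png

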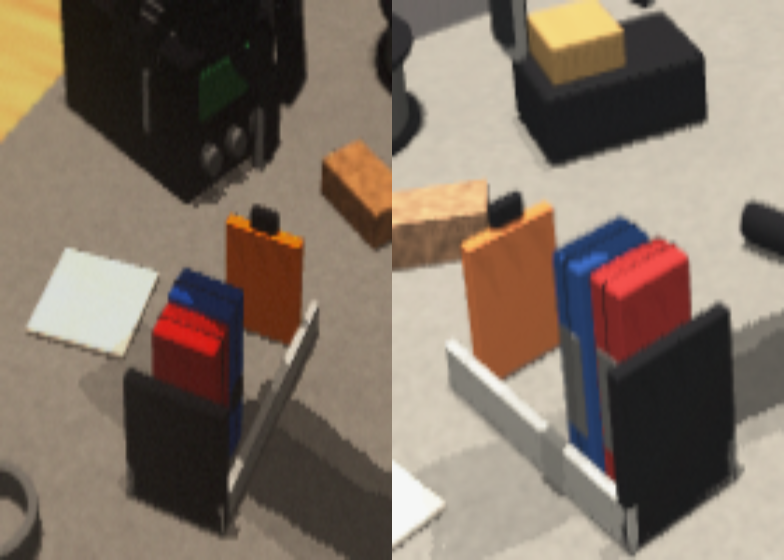

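Blue stands upright beside red. Now yellow.

arm_command(
  moves=[
    [-0.004, 0.035, 0, 0, 0, 2, 1],
    [-0.008, 0.075, 0, 0, 0, 4, 1],
    [-0.012, 0.115, 0, 0, 0, 6, 1],
    [-0.016, 0.155, 0, 0, 0, 8, 1],
    [-0.02, 0.195, 0, 0, 0, 8.6, 1],
  ],
)

```text
time_s: 14.6
ee_pos: [0.549, 0.0306, 0.2094]
tcp_rot: [0.617, 0.787, -0.0, -0.0]
contact_force: [0.7, 0.2, 0.7]
opening: 1.0
```

arm_command(
  moves=[
    [-0.004, 0.04, 0, 0, 0, 0, 1],
    [-0.008, 0.08, 0, 0, 0, 0, 1],
    [-0.014, 0.12, 0, 0, 0, 0, 1],
    [-0.018, 0.155, 0, 0, 0, 0, 1],
    [-0.0195, 0.1815, 0, 0, 0, 0, 1],
  ],
)

```text
time_s: 15.02
ee_pos: [0.5287, 0.2143, 0.2093]
tcp_rot: [0.616, 0.787, -0.0, -0.001]
contact_force: [0.1, -0.2, -0.1]
opening: 0.997
```

arm_command(
  moves=[
    [0, 0, 0, 0, 0, 0, 1],
    [0, 0, 0, 0, 0, 0, 1],
    [0, 0, -0.03, 0, 0, 0, 1],
    [0, 0, -0.06, 0, 0, 0, 1],
    [0, 0, -0.06, 0, 0, 0, 1],
  ],
)

```text
time_s: 15.43
ee_pos: [0.5274, 0.2068, 0.1449]
tcp_rot: [0.619, 0.786, -0.005, -0.002]
contact_force: [-0.7, -1.3, -0.6]
opening: 1.002
```

Run:
```python
from h import *
o=sensors.get_obs();print(o['ee_pos'],R.from_quat(o['tcp_rot']).as_matrix()[:,1])
a=snapshot("side");b=snapshot("scene")
A=cv2.resize(a[160:330,150:290],None,fx=2.8,fy=3.4);B=cv2.resize(b[160:340,280:460],None,fx=2.2,fy=3.2)
cv2.imwrite("pics/p7.png",np.hstack([A,cv2.resize(B,(396,A.shape[0]))])[:,:,::-1])
```

```text
[0.52738335 0.20675213 0.14486137] [ 0.97202414  0.2346821  -0.00966336]
```

View pics/p7.png

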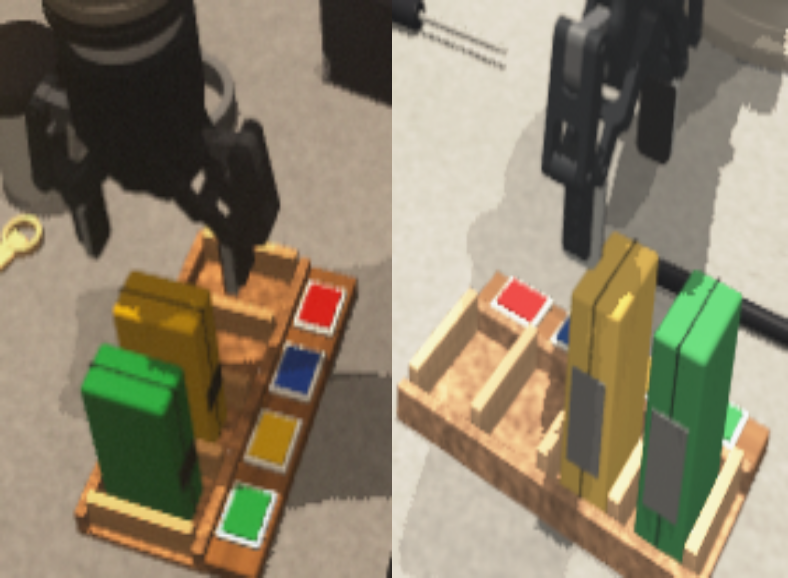

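Yellow is lined up between the fingers. Same grasp as before.

arm_command(
  moves=[
    [0, 0, 0, 0, 0, 0, 1],
    [0, 0, -0.025, 0, 0, 0, 1],
    [0, 0, -0.05, 0, 0, 0, 1],
    [0, 0, -0.06, 0, 0, 0, 1],
    [0, 0, -0.062, 0, 0, 0, 1],
  ],
)

```text
time_s: 15.95
ee_pos: [0.5301, 0.2099, 0.0877]
tcp_rot: [0.618, 0.786, -0.001, -0.0]
contact_force: [0.1, 0.8, 0.3]
opening: 0.997
```

arm_command(
  moves=[
    [0, 0, 0, 0, 0, 0, 1],
    [0, 0, 0, 0, 0, 0, 0],
    [0, 0, 0, 0, 0, 0, 0],
    [0, 0, 0, 0, 0, 0, 0],
    [0, 0, 0, 0, 0, 0, 0],
  ],
)

```text
time_s: 16.37
ee_pos: [0.5318, 0.211, 0.09]
tcp_rot: [0.618, 0.786, 0.001, 0.001]
contact_force: [-0.7, -0.4, 7.6]
opening: 0.651
```

arm_command(
  moves=[
    [0, 0, 0, 0, 0, 0, 0],
    [0, 0, 0, 0, 0, 0, 0],
    [0, 0, 0.005, 0, 0, 0, 0],
    [0, 0, 0.025, 0, 0, 0, 0],
    [0, 0, 0.055, 0, 0, 0, 0],
  ],
)

```text
time_s: 16.78
ee_pos: [0.5281, 0.2094, 0.1415]
tcp_rot: [0.618, 0.786, -0.003, -0.001]
contact_force: [-0.5, -0.2, -3.6]
opening: 0.646
```

arm_command(
  moves=[
    [0, 0, 0.03, 0, 0, 0, 0],
    [0, 0, 0.06, 0, 0, 0, 0],
    [0, 0, 0.085, 0, 0, 0, 0],
    [0, 0, 0.085, 0, 0, 0, 0],
  ],
)

```text
time_s: 17.12
ee_pos: [0.5329, 0.2117, 0.2341]
tcp_rot: [0.618, 0.786, 0.004, 0.002]
contact_force: [0.5, 0.8, -2.6]
opening: 0.649
```

arm_command(
  moves=[
    [0.003, -0.025, 0, 0, 0, -2, 0],
    [0.007, -0.065, 0, 0, 0, -4, 0],
    [0.011, -0.105, 0, 0, 0, -6, 0],
    [0.016, -0.145, 0, 0, 0, -8, 0],
    [0.02, -0.185, 0, 0, 0, -8.6, 0],
  ],
)

```text
time_s: 17.53
ee_pos: [0.5496, 0.0237, 0.2276]
tcp_rot: [0.675, 0.737, -0.001, -0.0]
contact_force: [0.4, -0.0, -2.9]
opening: 0.65
```

arm_command(
  moves=[
    [0.004, -0.04, 0, 0, 0, 0, 0],
    [0.009, -0.08, 0, 0, 0, 0, 0],
    [0.014, -0.12, 0, 0, 0, 0, 0],
    [0.019, -0.16, 0, 0, 0, 0, 0],
    [0.021, -0.2, 0, 0, 0, 0, 0],
  ],
)

```text
time_s: 17.95
ee_pos: [0.571, -0.1762, 0.2275]
tcp_rot: [0.675, 0.738, -0.0, -0.001]
contact_force: [0.8, 0.5, -2.5]
opening: 0.65
```

arm_command(
  moves=[
    [0.001, -0.017, 0, 0, 0, 0, 0],
    [0.002, -0.027, 0, 0, 0, 0, 0],
    [0.002, -0.027, 0, 0, 0, 0, 0],
    [0.002, -0.027, 0, 0, 0, 0, 0],
    [0.002, -0.027, 0, 0, 0, 0, 0],
  ],
)

```text
time_s: 18.37
ee_pos: [0.5737, -0.1985, 0.2279]
tcp_rot: [0.674, 0.739, 0.0, -0.001]
contact_force: [0.0, 1.0, -2.9]
opening: 0.65
```

```bash
python3 pic.py p8
```

```text
[ 0.57370224 -0.19853866  0.22788482] [ 9.95738224e-01  9.22231249e-02 -5.34160785e-04]
```

View pics/p8.png

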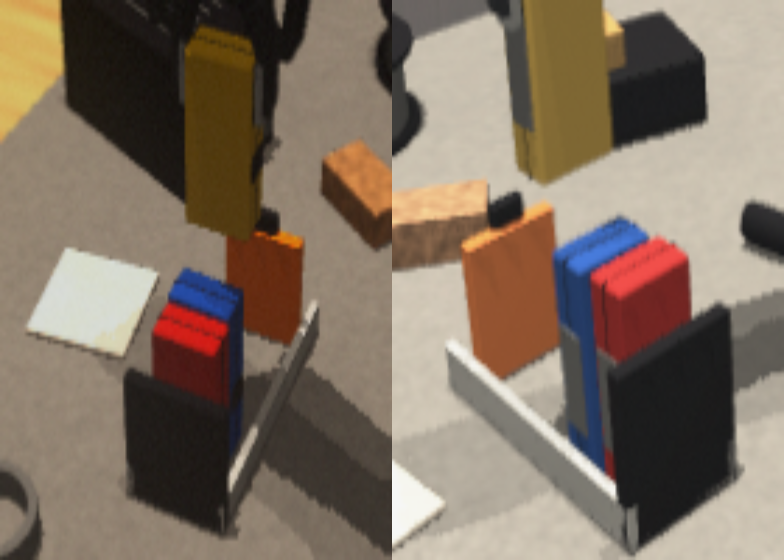

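arm_command(
  moves=[
    [0, -0.002, -0.01, 0, 0, 0, 0],
    [0, -0.002, -0.04, 0, 0, 0, 0],
    [0, -0.002, -0.07, 0, 0, 0, 0],
    [0, -0.002, -0.095, 0, 0, 0, 0],
    [0, -0.002, -0.115, 0, 0, 0, 0],
  ],
)

```text
time_s: 18.88
ee_pos: [0.5725, -0.2022, 0.1106]
tcp_rot: [0.674, 0.738, -0.0, -0.001]
contact_force: [-0.2, 0.0, -3.2]
opening: 0.651
```

arm_command(
  moves=[
    [0, 0, -0.01, 0, 0, 0, 0],
    [0, 0, -0.017, 0, 0, 0, 0],
    [0, 0, -0.022, 0, 0, 0, 0],
    [0, 0, -0.025, 0, 0, 0, 0],
    [0, 0, -0.026, 0, 0, 0, 0],
  ],
)

```text
time_s: 19.3
ee_pos: [0.574, -0.2034, 0.0899]
tcp_rot: [0.675, 0.738, 0.0, 0.0]
contact_force: [-7.6, 3.2, 21.0]
opening: 0.649
```

arm_command(
  moves=[
    [0, 0, 0, 0, 0, 0, 0],
    [0, 0, 0, 0, 0, 0, 0],
  ],
)

```text
time_s: 19.47
ee_pos: [0.5739, -0.2034, 0.0899]
tcp_rot: [0.675, 0.738, 0.0, 0.0]
contact_force: [-4.8, 2.3, 9.8]
opening: 0.651
```

arm_command(
  moves=[
    [0, 0, 0.001, 0, 0, 0, 0],
    [0, 0, 0.002, 0, 0, 0, 1],
    [0, 0, 0.002, 0, 0, 0, 1],
    [0, 0, 0.002, 0, 0, 0, 1],
    [0, 0, 0.002, 0, 0, 0, 1],
  ],
)

```text
time_s: 19.88
ee_pos: [0.574, -0.2036, 0.0896]
tcp_rot: [0.675, 0.738, 0.0, 0.0]
contact_force: [0.0, -0.6, -0.3]
opening: 1.002
```

arm_command(
  moves=[
    [0, 0, 0, 0, 0, 0, 1],
    [0, 0, 0.03, 0, 0, 0, 1],
    [0, 0, 0.065, 0, 0, 0, 1],
    [0, 0, 0.1, 0, 0, 0, 1],
    [0, 0, 0.121, 0, 0, 0, 1],
  ],
)

```text
time_s: 20.3
ee_pos: [0.5748, -0.2041, 0.2139]
tcp_rot: [0.675, 0.738, 0.001, 0.002]
contact_force: [0.4, -0.8, 0.2]
opening: 1.002
```

```bash
python3 pic.py p9
```

```text
[ 0.57477408 -0.20405303  0.21394552] [0.99606558 0.08853598 0.00384047]
```

View pics/p9.png

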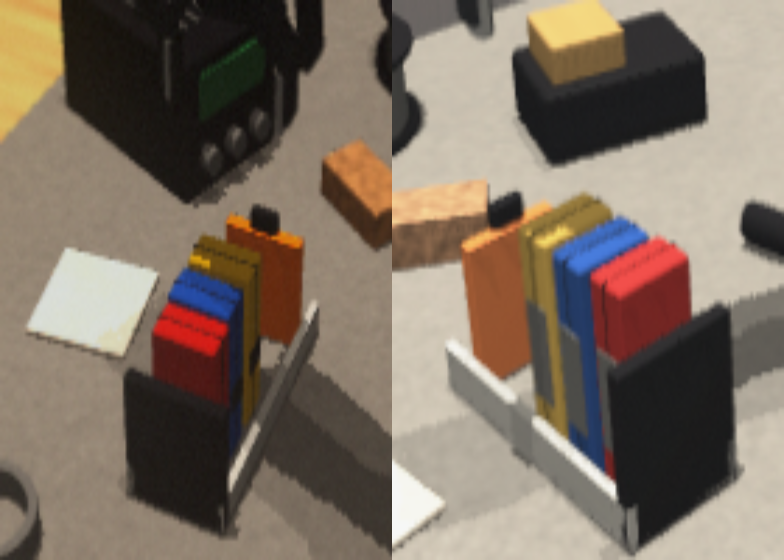

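Yellow is upright in third place. Now green.

arm_command(
  moves=[
    [-0.004, 0.035, 0, 0, 0, 2, 1],
    [-0.009, 0.075, 0, 0, 0, 4, 1],
    [-0.014, 0.115, 0, 0, 0, 6, 1],
    [-0.019, 0.155, 0, 0, 0, 8, 1],
    [-0.024, 0.195, 0, 0, 0, 8.6, 1],
  ],
)

```text
time_s: 20.82
ee_pos: [0.5485, -0.0068, 0.2094]
tcp_rot: [0.617, 0.787, -0.0, -0.0]
contact_force: [0.7, 0.3, -0.1]
opening: 1.002
```

arm_command(
  moves=[
    [-0.005, 0.04, 0, 0, 0, 0, 1],
    [-0.01, 0.08, 0, 0, 0, 0, 1],
    [-0.015, 0.12, 0, 0, 0, 0, 1],
    [-0.02, 0.16, 0, 0, 0, 0, 1],
    [-0.024, 0.2, 0, 0, 0, 0, 1],
  ],
)

```text
time_s: 21.23
ee_pos: [0.5244, 0.1931, 0.2094]
tcp_rot: [0.618, 0.786, -0.001, -0.0]
contact_force: [1.9, 0.3, 0.6]
opening: 1.002
```

arm_command(
  moves=[
    [-0.005, 0.035, 0, 0, 0, 0, 1],
    [-0.0085, 0.06, 0, 0, 0, 0, 1],
    [-0.0085, 0.0685, 0, 0, 0, 0, 1],
    [-0.0085, 0.0685, -0.03, 0, 0, 0, 1],
    [-0.0085, 0.0685, -0.06, 0, 0, 0, 1],
  ],
)

```text
time_s: 21.65
ee_pos: [0.518, 0.2611, 0.1504]
tcp_rot: [0.617, 0.787, 0.002, 0.001]
contact_force: [0.6, -0.3, -0.7]
opening: 0.998
```

arm_command(
  moves=[
    [0, 0, 0, 0, 0, 0, 1],
    [0, 0, 0, 0, 0, 0, 1],
  ],
)

```text
time_s: 21.82
ee_pos: [0.516, 0.2584, 0.1487]
tcp_rot: [0.618, 0.786, -0.002, -0.001]
contact_force: [-0.0, -0.9, 0.9]
opening: 1.004
```

Run:
```python
from h import *
o=sensors.get_obs();print(o['ee_pos'],R.from_quat(o['tcp_rot']).as_matrix()[:,1])
a=snapshot("side");b=snapshot("scene")
A=cv2.resize(a[160:330,150:290],None,fx=2.8,fy=3.4);B=cv2.resize(b[160:340,280:460],None,fx=2.2,fy=3.2)
cv2.imwrite("pics/p10.png",np.hstack([A,cv2.resize(B,(396,A.shape[0]))])[:,:,::-1])
```

```text
[0.51598946 0.25838436 0.14867807] [ 0.97174315  0.23599819 -0.00448402]
```

View pics/p10.png

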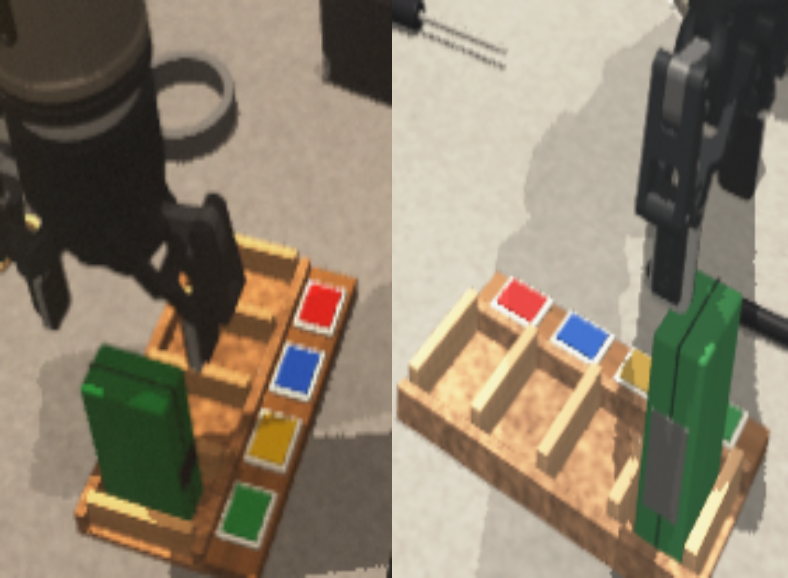

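Green is lined up. Grip and lift.

arm_command(
  moves=[
    [0, 0, 0, 0, 0, 0, 1],
    [0, 0, -0.025, 0, 0, 0, 1],
    [0, 0, -0.05, 0, 0, 0, 1],
    [0, 0, -0.06, 0, 0, 0, 1],
    [0, 0, -0.062, 0, 0, 0, 1],
  ],
)

```text
time_s: 22.33
ee_pos: [0.5163, 0.2594, 0.0874]
tcp_rot: [0.618, 0.786, -0.001, -0.0]
contact_force: [-0.2, -0.5, 0.8]
opening: 1.005
```

arm_command(
  moves=[
    [0, 0, 0, 0, 0, 0, 1],
    [0, 0, 0, 0, 0, 0, 0],
    [0, 0, 0, 0, 0, 0, 0],
    [0, 0, 0, 0, 0, 0, 0],
    [0, 0, 0, 0, 0, 0, 0],
  ],
)

```text
time_s: 22.75
ee_pos: [0.5181, 0.2606, 0.0899]
tcp_rot: [0.618, 0.786, 0.001, 0.001]
contact_force: [0.5, -1.4, 6.8]
opening: 0.653
```

arm_command(
  moves=[
    [0, 0, 0, 0, 0, 0, 0],
    [0, 0, 0, 0, 0, 0, 0],
    [0, 0, 0.005, 0, 0, 0, 0],
    [0, 0, 0.025, 0, 0, 0, 0],
    [0, 0, 0.055, 0, 0, 0, 0],
  ],
)

```text
time_s: 23.17
ee_pos: [0.5148, 0.2587, 0.1416]
tcp_rot: [0.618, 0.786, -0.003, -0.001]
contact_force: [-0.3, 0.6, -2.4]
opening: 0.649
```

arm_command(
  moves=[
    [0, 0, 0.03, 0, 0, 0, 0],
    [0, 0, 0.06, 0, 0, 0, 0],
    [0, 0, 0.085, 0, 0, 0, 0],
    [0, 0, 0.085, 0, 0, 0, 0],
  ],
)

```text
time_s: 23.5
ee_pos: [0.5194, 0.2614, 0.2343]
tcp_rot: [0.618, 0.786, 0.004, 0.002]
contact_force: [1.3, 0.3, -1.5]
opening: 0.651
```

arm_command(
  moves=[
    [0.003, -0.025, 0, 0, 0, -2, 0],
    [0.007, -0.06, 0, 0, 0, -4, 0],
    [0.012, -0.1, 0, 0, 0, -6, 0],
    [0.017, -0.14, 0, 0, 0, -8, 0],
    [0.022, -0.18, 0, 0, 0, -8.6, 0],
  ],
)

```text
time_s: 23.92
ee_pos: [0.5382, 0.0782, 0.2277]
tcp_rot: [0.675, 0.738, -0.001, -0.0]
contact_force: [0.8, -0.5, -2.1]
opening: 0.649
```

arm_command(
  moves=[
    [0.005, -0.04, 0, 0, 0, 0, 0],
    [0.01, -0.08, 0, 0, 0, 0, 0],
    [0.015, -0.12, 0, 0, 0, 0, 0],
    [0.02, -0.16, 0, 0, 0, 0, 0],
    [0.024, -0.2, 0, 0, 0, 0, 0],
  ],
)

```text
time_s: 24.33
ee_pos: [0.5623, -0.1218, 0.2277]
tcp_rot: [0.675, 0.738, -0.0, -0.0]
contact_force: [0.9, 0.7, -1.4]
opening: 0.646
```

arm_command(
  moves=[
    [0.005, -0.04, 0, 0, 0, 0, 0],
    [0.01, -0.08, 0, 0, 0, 0, 0],
    [0.0135, -0.11, 0, 0, 0, 0, 0],
    [0.0135, -0.12, 0, 0, 0, 0, 0],
    [0.0135, -0.12, 0, 0, 0, 0, 0],
  ],
)

```text
time_s: 24.75
ee_pos: [0.5749, -0.2443, 0.2274]
tcp_rot: [0.677, 0.736, -0.001, -0.0]
contact_force: [-0.1, -0.6, -2.9]
opening: 0.648
```

arm_command(
  moves=[
    [0, 0, 0, 0, 0, 0, 0],
    [0, 0, 0, 0, 0, 0, 0],
    [0, 0, 0, 0, 0, 0, 0],
  ],
)

```text
time_s: 25.0
ee_pos: [0.5767, -0.2375, 0.228]
tcp_rot: [0.674, 0.739, 0.0, -0.001]
contact_force: [-0.1, 0.3, -1.9]
opening: 0.649
```

```bash
python3 pic.py p11
```

```text
[ 0.57673676 -0.23754087  0.22800945] [ 9.95767353e-01  9.19089434e-02 -3.53653722e-04]
```

View pics/p11.png

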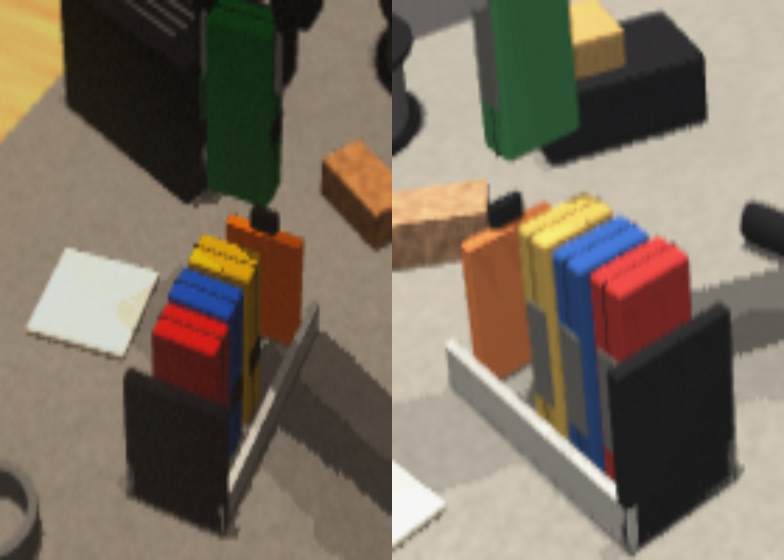

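Green is held above its place, with about 4 mm clear to yellow and 20 mm to the stop. Lower.

arm_command(
  moves=[
    [0, -0.002, -0.01, 0, 0, 0, 0],
    [0, -0.002, -0.04, 0, 0, 0, 0],
    [0, -0.002, -0.07, 0, 0, 0, 0],
    [0, -0.002, -0.095, 0, 0, 0, 0],
    [0, -0.002, -0.115, 0, 0, 0, 0],
  ],
)

```text
time_s: 25.52
ee_pos: [0.5754, -0.2411, 0.1105]
tcp_rot: [0.675, 0.738, -0.0, -0.001]
contact_force: [-0.3, 0.1, -2.6]
opening: 0.65
```

arm_command(
  moves=[
    [0, 0, -0.01, 0, 0, 0, 0],
    [0, 0, -0.017, 0, 0, 0, 0],
    [0, 0, -0.022, 0, 0, 0, 0],
    [0, 0, -0.025, 0, 0, 0, 0],
    [0, 0, -0.026, 0, 0, 0, 0],
  ],
)

```text
time_s: 25.93
ee_pos: [0.5769, -0.2422, 0.0899]
tcp_rot: [0.675, 0.738, 0.0, 0.0]
contact_force: [-8.5, 3.5, 20.0]
opening: 0.647
```

arm_command(
  moves=[
    [0, 0, 0, 0, 0, 0, 0],
    [0, 0, 0, 0, 0, 0, 0],
  ],
)

```text
time_s: 26.1
ee_pos: [0.5768, -0.2421, 0.0899]
tcp_rot: [0.675, 0.738, 0.0, 0.0]
contact_force: [-6.3, 1.3, 10.7]
opening: 0.648
```

arm_command(
  moves=[
    [0, 0, 0.001, 0, 0, 0, 0],
    [0, 0, 0.002, 0, 0, 0, 1],
    [0, 0, 0.002, 0, 0, 0, 1],
    [0, 0, 0.002, 0, 0, 0, 1],
    [0, 0, 0.002, 0, 0, 0, 1],
  ],
)

```text
time_s: 26.52
ee_pos: [0.5769, -0.2422, 0.0896]
tcp_rot: [0.675, 0.738, 0.0, 0.0]
contact_force: [-0.7, -0.9, -0.3]
opening: 1.001
```

arm_command(
  moves=[
    [0, 0, 0, 0, 0, 0, 1],
    [0, 0, 0.03, 0, 0, 0, 1],
    [0, 0, 0.065, 0, 0, 0, 1],
    [0, 0, 0.1, 0, 0, 0, 1],
    [0, 0, 0.121, 0, 0, 0, 1],
  ],
)

```text
time_s: 26.93
ee_pos: [0.5777, -0.2426, 0.214]
tcp_rot: [0.675, 0.738, 0.001, 0.002]
contact_force: [0.8, -0.5, 1.0]
opening: 0.997
```

```bash
python3 pic.py p12
python3 - <<'E'
from h import *
import json
s=camera_params("side")
print(plane(s,[(290,108),(319,88),(335,108),(350,121),(318,66)],0).round(3))
w={k:np.array(v) for k,v in json.load(open("w2.json")).items()}
print('w2 block,radio',plane(w,[(260,320),(314,345),(390,290),(364,358)],.03).round(3))
E
```

```text
[ 0.57773907 -0.24263838  0.21401087] [0.99606486 0.08854548 0.00380626]
[[ 0.724 -0.412  0.   ]
 [ 0.702 -0.556  0.   ]
 [ 0.609 -0.476  0.   ]
 [ 0.542 -0.435 -0.   ]
 [ 0.771 -0.684  0.   ]]
w2 block,radio [[ 0.535 -0.415  0.03 ]
 [ 0.609 -0.456  0.03 ]
 [ 0.706 -0.37   0.03 ]
 [ 0.68  -0.479  0.03 ]]
```

View pics/p12.png

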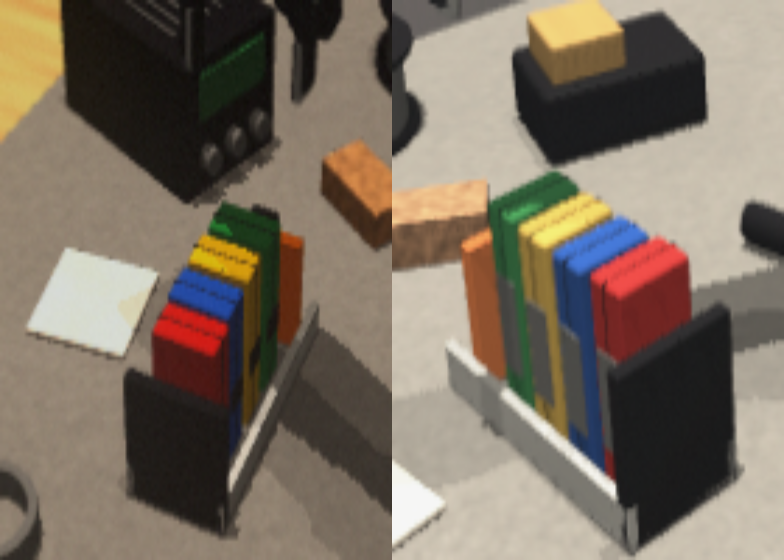

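All four stand upright in order red, blue, yellow, green. Now go behind the stop with the fingers shut.

arm_command(
  moves=[
    [0.002, -0.03, 0, 0, 0, 0, 0],
    [0.005, -0.065, 0, 0, 0, 0, 0],
    [0.0075, -0.09, 0, 0, 0, 0, 0],
    [0.0075, -0.096, 0, 0, 0, 0, 0],
    [0.0075, -0.096, 0, 0, 0, 0, 0],
  ],
)

```text
time_s: 27.45
ee_pos: [0.5826, -0.3408, 0.209]
tcp_rot: [0.676, 0.736, -0.001, -0.0]
contact_force: [0.3, 0.5, -0.3]
opening: 0.298
```

arm_command(
  moves=[
    [0, 0, 0, 0, 0, 0, 0],
    [0, 0, 0, 0, 0, 0, 0],
    [0, 0, -0.03, 0, 0, 0, 0],
    [0, 0, -0.055, 0, 0, 0, 0],
    [0, 0, -0.055, 0, 0, 0, 0],
  ],
)

```text
time_s: 27.87
ee_pos: [0.5817, -0.3341, 0.1502]
tcp_rot: [0.674, 0.739, -0.001, -0.004]
contact_force: [-1.3, 0.9, -0.5]
opening: 0.003
```

```bash
python3 pic.py p13; python3 -c "
from h import *
cv2.imwrite('pics/w13.png',snapshot('wrist')[:,:,::-1])"
```

```text
[ 0.58172784 -0.33407423  0.15016089] [ 0.99575786  0.0917381  -0.00709899]
```

View pics/p13.png

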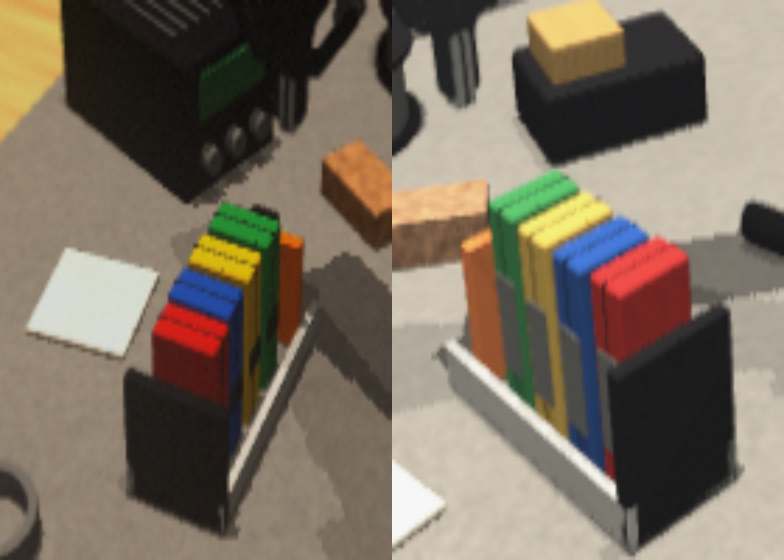

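View pics/w13.png

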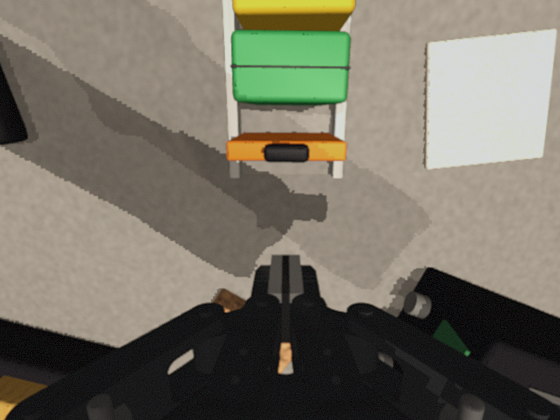

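Tool is behind the stop and centred on it (fingers at u≈287, stop's outer edge at v≈160). Lower.

arm_command(
  moves=[
    [0, 0, -0.02, 0, 0, 0, 0],
    [0, 0, -0.045, 0, 0, 0, 0],
    [0, 0, -0.07, 0, 0, 0, 0],
    [0, 0, -0.083, 0, 0, 0, 0],
    [0, 0, -0.083, 0, 0, 0, 0],
  ],
)

```text
time_s: 28.43
ee_pos: [0.5832, -0.337, 0.0707]
tcp_rot: [0.675, 0.738, -0.0, -0.002]
contact_force: [-0.7, -0.1, -0.9]
opening: 0.001
```

```bash
python3 pic.py p14; python3 -c "
from h import *
w=camera_params('wrist');im=snapshot('wrist');cv2.imwrite('pics/w14.png',im[:,:,::-1])
"
```

```text
[ 0.58316854 -0.33701087  0.07069425] [ 0.99599055  0.08941897 -0.00265919]
```

View pics/w14.png

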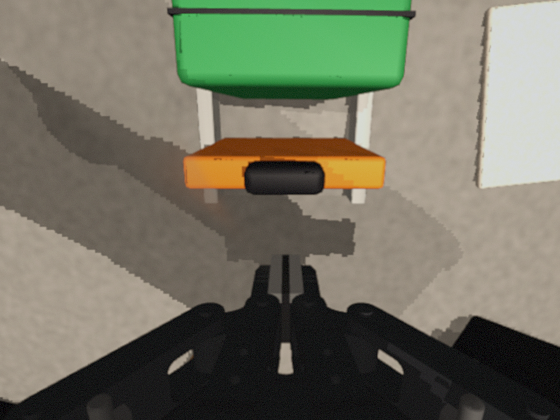

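Clear of the stop. Push gently along the caddy's +y axis.

arm_command(
  moves=[
    [-0.0007, 0.008, 0, 0, 0, 0, 0],
    [-0.0014, 0.016, 0, 0, 0, 0, 0],
    [-0.0021, 0.024, 0, 0, 0, 0, 0],
    [-0.0026, 0.03, 0, 0, 0, 0, 0],
    [-0.003, 0.034, 0, 0, 0, 0, 0],
  ],
)

```text
time_s: 29.0
ee_pos: [0.5814, -0.3022, 0.0727]
tcp_rot: [0.674, 0.738, 0.0, 0.0]
contact_force: [0.7, -1.6, 1.5]
opening: -0.001
```

arm_command(
  moves=[
    [-0.0003, 0.004, 0, 0, 0, 0, 0],
    [-0.0007, 0.008, 0, 0, 0, 0, 0],
    [-0.0011, 0.012, 0, 0, 0, 0, 0],
    [-0.0014, 0.016, 0, 0, 0, 0, 0],
    [-0.0018, 0.02, 0, 0, 0, 0, 0],
  ],
)

```text
time_s: 29.42
ee_pos: [0.5792, -0.284, 0.0724]
tcp_rot: [0.675, 0.738, -0.0, 0.0]
contact_force: [-0.1, -2.3, 0.2]
opening: 0.001
```

```bash
python3 pic.py p15
```

```text
[ 0.57916114 -0.28402951  0.07237731] [9.96084123e-01 8.84104497e-02 1.13002558e-04]
```

View pics/p15.png

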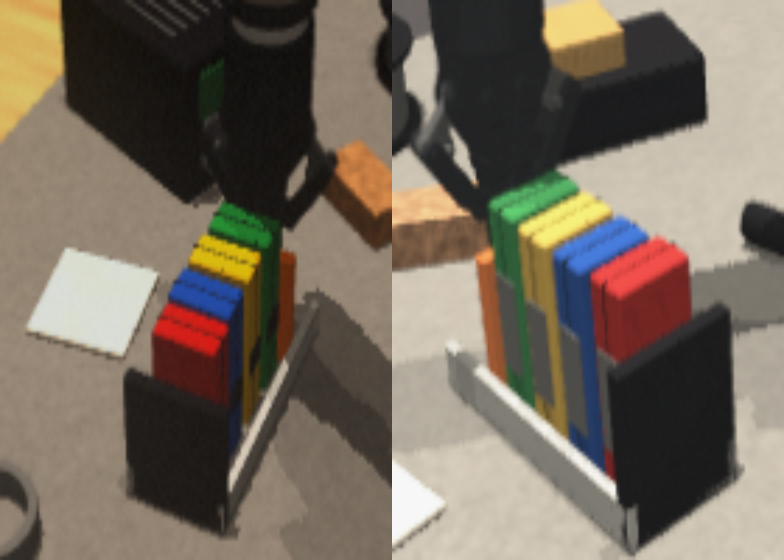

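arm_command(
  moves=[
    [-0.0002, 0.003, 0, 0, 0, 0, 0],
    [-0.0005, 0.006, 0, 0, 0, 0, 0],
    [-0.0008, 0.009, 0, 0, 0, 0, 0],
    [-0.0011, 0.012, 0, 0, 0, 0, 0],
    [-0.0013, 0.015, 0, 0, 0, 0, 0],
  ],
)

```text
time_s: 29.93
ee_pos: [0.5777, -0.2698, 0.0723]
tcp_rot: [0.675, 0.738, -0.0, 0.0]
contact_force: [0.8, -4.8, -2.3]
opening: 0.003
```

arm_command(
  moves=[
    [-0.0002, 0.002, 0, 0, 0, 0, 0],
    [-0.0004, 0.004, 0, 0, 0, 0, 0],
    [-0.0005, 0.006, 0, 0, 0, 0, 0],
    [-0.0007, 0.008, 0, 0, 0, 0, 0],
  ],
)

```text
time_s: 30.27
ee_pos: [0.5771, -0.2626, 0.0723]
tcp_rot: [0.675, 0.737, -0.001, 0.001]
contact_force: [1.9, -8.5, -4.2]
opening: -0.001
```

arm_command(
  moves=[
    [-0.0001, 0.001, 0, 0, 0, 0, 0],
    [-0.0002, 0.002, 0, 0, 0, 0, 0],
    [-0.0003, 0.003, 0, 0, 0, 0, 0],
    [-0.0003, 0.004, 0, 0, 0, 0, 0],
  ],
)

```text
time_s: 30.6
ee_pos: [0.5768, -0.2589, 0.0723]
tcp_rot: [0.675, 0.737, -0.001, 0.001]
contact_force: [2.1, -7.5, -3.8]
opening: -0.004
```

arm_command(
  moves=[
    [-0.0001, 0.001, 0, 0, 0, 0, 0],
    [-0.0002, 0.002, 0, 0, 0, 0, 0],
    [-0.0003, 0.003, 0, 0, 0, 0, 0],
    [-0.0003, 0.004, 0, 0, 0, 0, 0],
  ],
)

```text
time_s: 30.93
ee_pos: [0.5766, -0.258, 0.0726]
tcp_rot: [0.676, 0.737, -0.002, 0.003]
contact_force: [2.9, -16.5, -8.1]
opening: 0.0
```

arm_command(
  moves=[
    [-0.0001, 0.001, 0, 0, 0, 0, 0],
    [-0.0002, 0.002, 0, 0, 0, 0, 0],
    [-0.0002, 0.003, 0, 0, 0, 0, 0],
  ],
)

```text
time_s: 31.18
ee_pos: [0.5763, -0.2579, 0.0729]
tcp_rot: [0.677, 0.736, -0.002, 0.004]
contact_force: [4.0, -23.0, -8.4]
opening: 0.002
```

```bash
python3 pic.py p16
```

```text
[ 0.57626223 -0.25793317  0.07292454] [0.99649431 0.08362215 0.0025334 ]
```

View pics/p16.png

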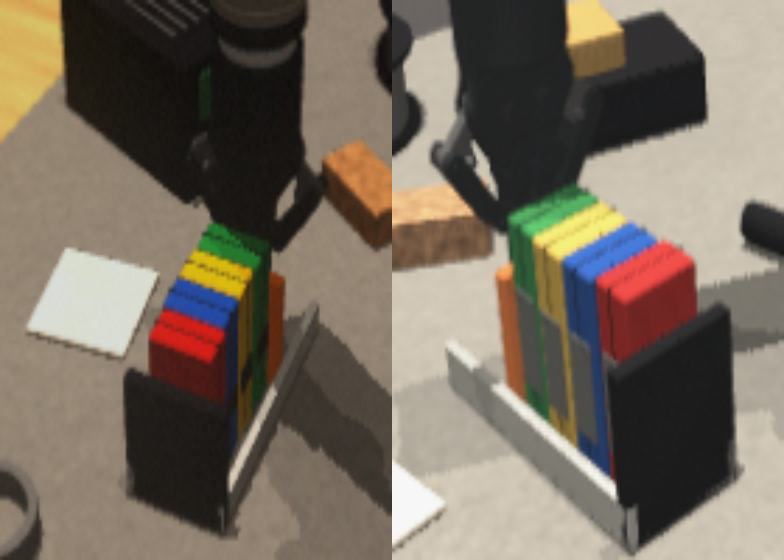

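Force climbed to 23 N with no more motion, so wall, cases and stop are closed up. Back off and inspect from above.

arm_command(
  moves=[
    [0.001, -0.01, 0, 0, 0, 0, 0],
    [0.003, -0.03, 0, 0, 0, 0, 0],
    [0.005, -0.055, 0, 0, 0, 0, 0],
    [0.007, -0.075, 0.02, 0, 0, 0, 0],
    [0.007, -0.075, 0.055, 0, 0, 0, 0],
  ],
)

```text
time_s: 31.7
ee_pos: [0.5798, -0.3278, 0.124]
tcp_rot: [0.676, 0.736, -0.002, -0.003]
contact_force: [0.4, -0.8, -0.7]
opening: -0.003
```

arm_command(
  moves=[
    [0, 0, 0.04, 0, 0, 0, 0],
    [0, 0, 0.08, 0, 0, 0, 0],
    [0, 0.03, 0.12, 0, 0, 0, 0],
    [0, 0.06, 0.15, 0, 0, 0, 0],
    [0, 0.08, 0.16, 0, 0, 0, 0],
  ],
)

```text
time_s: 32.12
ee_pos: [0.5844, -0.2432, 0.2914]
tcp_rot: [0.675, 0.738, 0.002, 0.001]
contact_force: [0.4, 0.7, 0.8]
opening: -0.0
```

arm_command(
  moves=[
    [0, 0.02, 0, 0, 0, 0, 0],
    [0, 0.04, 0, 0, 0, 0, 0],
    [0, 0.04, 0, 0, 0, 0, 0],
    [0, 0.04, 0, 0, 0, 0, 0],
  ],
)

```text
time_s: 32.45
ee_pos: [0.5834, -0.2024, 0.2872]
tcp_rot: [0.673, 0.739, 0.0, -0.001]
contact_force: [0.5, 0.1, 0.2]
opening: 0.002
```

```bash
python3 pic.py p17; python3 -c "
from h import *
import json
w=camera_params('wrist');im=snapshot('wrist');cv2.imwrite('pics/w17.png',cv2.resize(im[20:270,180:380,::-1],None,fx=3,fy=2.4,interpolation=cv2.INTER_CUBIC))
json.dump({k:np.array(v).tolist() for k,v in w.items()},open('w17.json','w'))"
```

```text
[ 0.58343762 -0.20237314  0.28724542] [ 9.95679865e-01  9.28508731e-02 -5.68065064e-04]
```

View pics/w17.png

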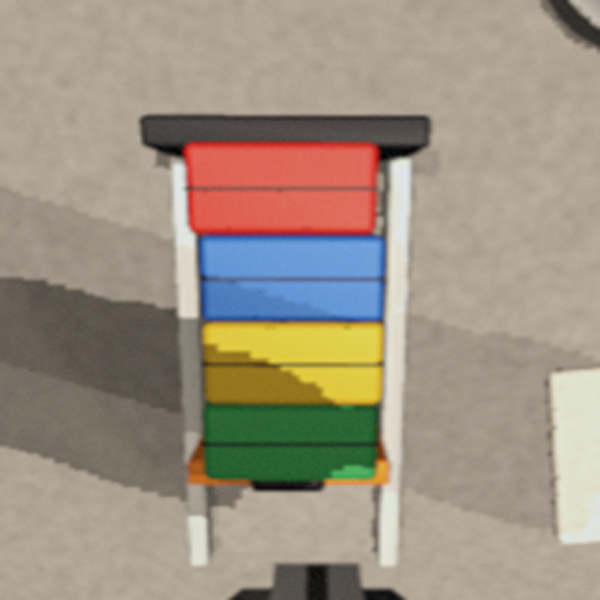

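View pics/p17.png

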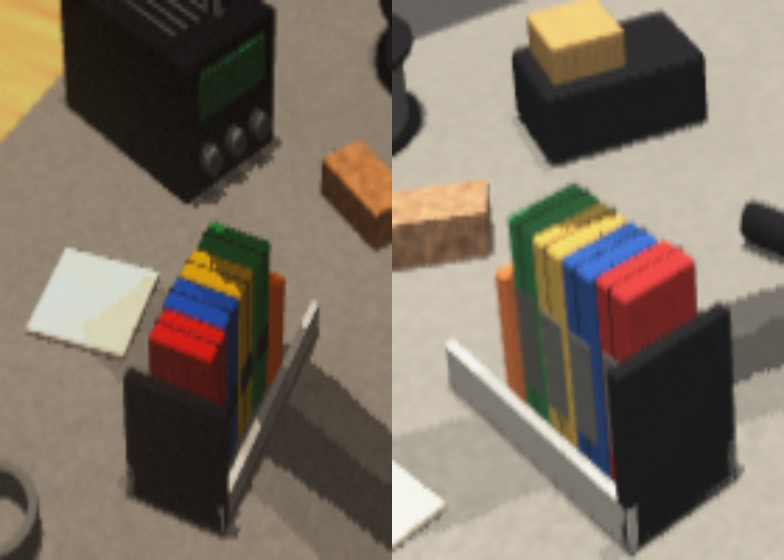

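From above, wall, red, blue, yellow, green and stop sit tightly in a row. Red's top (185–379) looks slightly large and offset, so I'll check its height by triangulating across views.

Run:
```python
from h import *
a=snapshot("side");b=snapshot("scene")
A=cv2.resize(a[105:175,250:320],None,fx=5.6,fy=8,interpolation=cv2.INTER_CUBIC);B=cv2.resize(b[140:220,165:245],None,fx=4.9,fy=7,interpolation=cv2.INTER_CUBIC)
cv2.imwrite("pics/z17.png",np.hstack([A,B])[:,:,::-1])
```

```text
(no output)
```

View pics/z17.png

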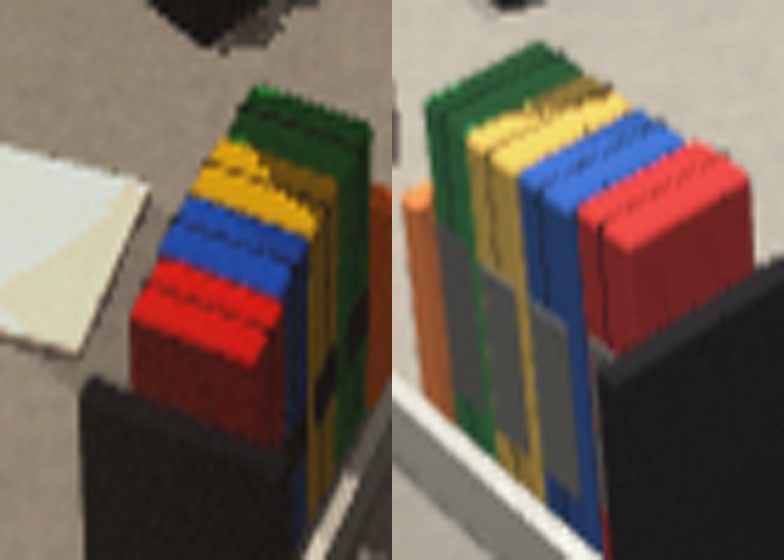

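Run:
```python
from h import *
s=camera_params("side");c=camera_params("scene")
fs=lambda x,y:(250+x/5.6,105+y/8);fc=lambda x,y:(165+(x-392)/4.9,140+y/7)
P={'red f x+':((130,318),(622,248)),'red f x-':((262,368),(750,180)),'red b x+':((158,262),(580,208)),'red b x-':((285,297),(692,143)),
'blue b x+':((188,203),(520,178)),'blue b x-':((312,240),(640,110)),'green b x+':((258,88),(428,98)),'green b x-':((370,125),(540,42))}
ex=np.array([.9961,.088]);ey=np.array([-.088,.9961])
for n,(a,b) in P.items():
    d1=ray(s,[fs(*a)])[0];d2=ray(c,[fc(*b)])[0]
    t=np.linalg.lstsq(np.c_[d1,-d2],c['eye']-s['eye'],rcond=None)[0]
    p,q=s['eye']+t[0]*d1,c['eye']+t[1]*d2;m=(p+q)/2
    print(n,m.round(4),'x',(m[:2]@ex).round(4),'y',(m[:2]@ey).round(4),'miss',np.linalg.norm(p-q).round(4))
```

```text
red f x+ [ 0.5916 -0.1077  0.1119] x 0.5798 y -0.1594 miss 0.0001
red f x- [ 0.5347 -0.1138  0.1104] x 0.5226 y -0.1604 miss 0.0016
red b x+ [ 0.5934 -0.1326  0.1144] x 0.5794 y -0.1843 miss 0.0006
red b x- [ 0.5405 -0.143   0.1128] x 0.5258 y -0.19 miss 0.0029
blue b x+ [ 0.5988 -0.1658  0.1124] x 0.5818 y -0.2178 miss 0.0008
blue b x- [ 0.5441 -0.1725  0.1129] x 0.5268 y -0.2197 miss 0.0025
green b x+ [ 0.6017 -0.2303  0.1137] x 0.579 y -0.2824 miss 0.0012
green b x- [ 0.5502 -0.2356  0.1134] x 0.5273 y -0.2831 miss 0.0021
```

Run:
```python
from h import *
b=snapshot("scene")[:,:,::-1];b0=cv2.imread("pics/scene0.png")
r=lambda im:cv2.resize(im[140:200,150:190],None,fx=9,fy=9,interpolation=cv2.INTER_CUBIC)
cv2.imwrite("pics/z18.png",np.hstack([r(b0),r(b)]))
```

```text
(no output)
```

View pics/z18.png

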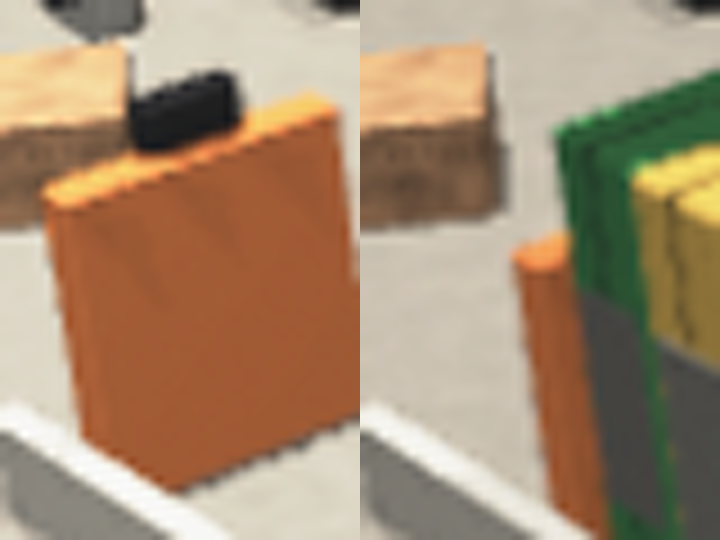

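Run:
```python
from h import *
c=camera_params("scene")
X=plane(c,[(150+45/9,140+192/9),(150+154/9,140+252/9)],.086);d=X[1]-X[0];print(X.round(4),np.linalg.norm(d))
X=plane(c,[(150+72/9,140+205/9),(150+187/9,140+268/9)],.086);d=X[1]-X[0];print(X.round(4),np.linalg.norm(d))
```

```text
[[ 0.6173 -0.2793  0.086 ]
 [ 0.6133 -0.2364  0.086 ]] 0.04310686090338174
[[ 0.6159 -0.2693  0.086 ]
 [ 0.6116 -0.2248  0.086 ]] 0.044639672485378645
```

The stop's measured travel (44 mm plus a start value of about 4 mm) leaves it unclear whether a few mm remain at the wall. I'll look straight down at the wall–red joint.

arm_command(
  moves=[
    [-0.005, 0.02, -0.02, 0, 0, 0, 0],
    [-0.01, 0.04, -0.04, 0, 0, 0, 0],
    [-0.015, 0.05, -0.07, 0, 0, 0, 0],
    [-0.015, 0.05, -0.07, 0, 0, 0, 0],
    [-0.015, 0.05, -0.07, 0, 0, 0, 0],
  ],
)

```text
time_s: 33.17
ee_pos: [0.5675, -0.1552, 0.2164]
tcp_rot: [0.675, 0.738, -0.001, -0.001]
contact_force: [1.1, -0.5, 0.6]
opening: -0.001
```

arm_command(
  moves=[
    [0, 0, 0, 0, 0, 0, 0],
    [0, 0, 0, 0, 0, 0, 0],
  ],
)

```text
time_s: 33.33
ee_pos: [0.5697, -0.1569, 0.2193]
tcp_rot: [0.676, 0.737, 0.001, 0.002]
contact_force: [-0.0, -0.5, -0.4]
opening: 0.001
```

```bash
python3 -c "
from h import *
import json
w=camera_params('wrist');im=snapshot('wrist');cv2.imwrite('pics/w19full.png',im[:,:,::-1]);cv2.imwrite('pics/w19.png',cv2.resize(im[150:330,190:390,::-1],None,fx=3.3,fy=3.3,interpolation=cv2.INTER_CUBIC))
print(w['eye'],w['rotation']);json.dump({k:np.array(v).tolist() for k,v in w.items()},open('w19.json','w'))"
```

```text
[ 0.56201636 -0.08065877  0.34468459] [0.98759931 0.04254412 0.00820017 0.15089852]
```

View pics/w19.png

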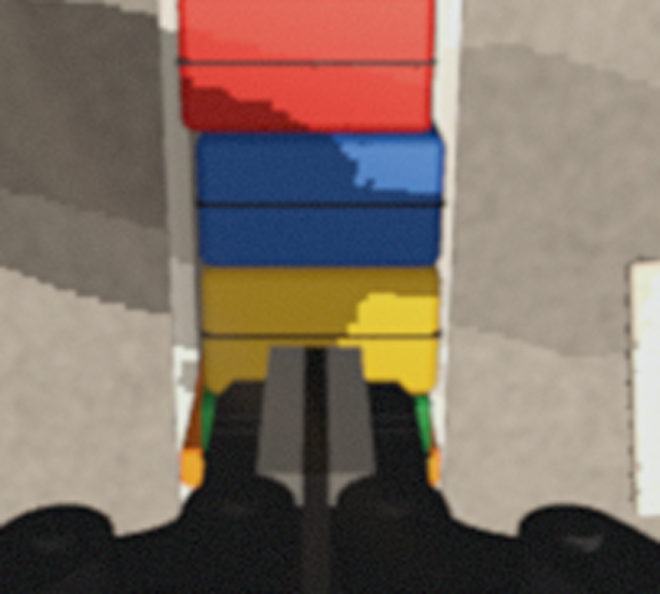

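View pics/w19full.png

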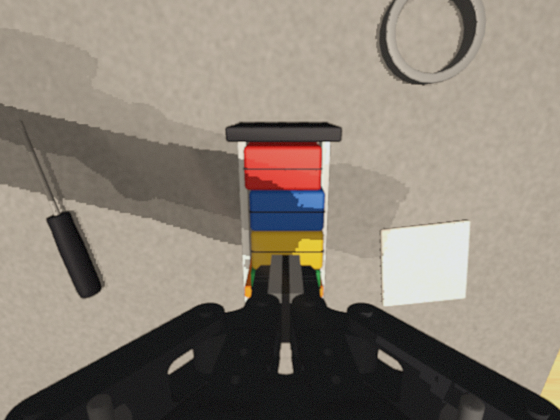

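Run:
```python
from h import *
im=cv2.imread("pics/w19full.png")
cv2.imwrite("pics/z19.png",cv2.resize(im[115:200,215:350],None,fx=5.5,fy=7,interpolation=cv2.INTER_CUBIC))
for v in range(118,152): print(v,im[v,260].tolist(),im[v,285].tolist(),im[v,310].tolist())
```

```text
118 [150, 166, 176] [155, 172, 182] [153, 168, 178]
119 [155, 170, 181] [155, 171, 180] [157, 172, 183]
120 [153, 168, 178] [153, 168, 179] [154, 170, 181]
121 [118, 133, 142] [118, 133, 143] [128, 144, 152]
122 [57, 65, 71] [60, 69, 74] [76, 86, 93]
123 [19, 17, 21] [13, 15, 19] [26, 29, 33]
124 [18, 18, 16] [9, 9, 9] [18, 20, 16]
125 [12, 14, 10] [16, 13, 17] [15, 13, 8]
126 [27, 24, 28] [29, 29, 31] [26, 23, 26]
127 [49, 51, 54] [45, 45, 47] [44, 46, 48]
128 [63, 65, 68] [65, 68, 73] [61, 61, 67]
129 [73, 77, 80] [74, 77, 81] [74, 75, 81]
130 [74, 77, 81] [77, 81, 85] [78, 80, 85]
131 [70, 75, 81] [74, 76, 83] [76, 77, 83]
132 [73, 76, 81] [70, 75, 80] [73, 76, 81]
133 [65, 71, 76] [73, 76, 81] [72, 74, 81]
134 [67, 69, 75] [71, 73, 79] [69, 73, 80]
135 [67, 69, 75] [69, 72, 77] [74, 75, 80]
136 [63, 65, 70] [68, 72, 77] [71, 75, 79]
137 [60, 63, 67] [66, 67, 73] [70, 70, 77]
138 [60, 62, 67] [64, 66, 70] [70, 71, 78]
139 [58, 61, 63] [64, 66, 71] [64, 67, 70]
140 [50, 50, 50] [50, 51, 52] [52, 52, 54]
141 [32, 31, 49] [28, 30, 47] [37, 35, 51]
142 [21, 24, 86] [18, 19, 86] [16, 17, 86]
143 [13, 15, 100] [17, 21, 101] [12, 17, 98]
144 [8, 11, 97] [10, 14, 93] [11, 14, 93]
145 [17, 21, 111] [10, 20, 110] [22, 21, 112]
146 [24, 28, 162] [23, 28, 162] [21, 26, 161]
147 [36, 44, 203] [38, 47, 203] [36, 45, 204]
148 [54, 64, 221] [58, 69, 223] [60, 70, 223]
149 [72, 85, 227] [75, 88, 227] [77, 91, 227]
150 [89, 102, 228] [89, 103, 227] [92, 109, 227]
151 [87, 101, 226] [91, 107, 227] [95, 113, 227]
```

View pics/z19.png

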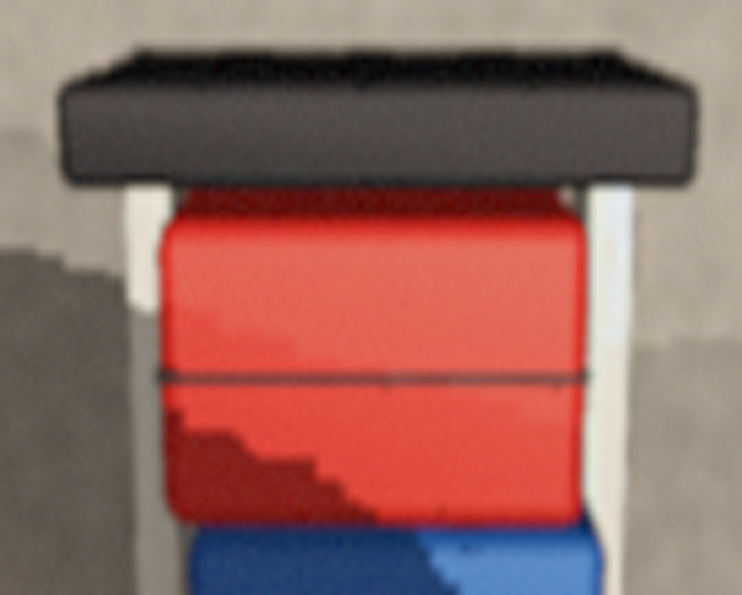

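Run:
```python
from h import *
import json
w={k:np.array(v) for k,v in json.load(open("w19.json")).items()}
ey=np.array([-.088,.9961])
f=lambda v,z:(plane(w,[(285,v)],z)[0,:2]@ey).round(4)
print('wall outer/inner',f(126.7,.09),f(140.3,.09),f(140.8,.09))
print('red face',[ (v,z,f(v,z)) for v,z in((145,.113),(145.5,.114),(146,.115),(147,.116))])
print('red/blue joint',f(190.3,.116),'blue/yellow',f(231,.116))
```

```text
wall outer/inner -0.1434 -0.1536 -0.154
red face [(145, 0.113, np.float64(-0.1547)), (145.5, 0.114, np.float64(-0.1549)), (146, 0.115, np.float64(-0.1552)), (147, 0.116, np.float64(-0.1557))]
red/blue joint -0.1867 blue/yellow -0.2181
```

The wall's inner face sits at y' = -0.154 and red's face at -0.155, with joints 31–32 mm apart, so the row is closed within measurement error. The gripper is about 85 mm above everything. Handing in.

```bash
python3 -c "
from bench import workorder,sensors
o=sensors.get_obs();print(o['time_s'],o['ee_pos'],o['contact_force'])
print(workorder.close_job())"
```

```text
33.3833 [ 0.56961524 -0.15664926  0.21913762] [-0.42500123  0.14711852  0.89152601]
the job is handed in; nothing more can be done
None
```

The four bit cases are in the caddy, upright, in the order red, blue, yellow, green from the black end wall to the orange stop. The labels showed the starting order, left to right, as green, yellow, blue, red. I pushed the stop up with shut fingers until the force rose to 23 N with no more movement. I then backed away and handed the job in at 33.4 s with the gripper clear of everything.

**Checks that agreed:**
- The case tops came out level within about 4 mm in two views.
- The red case's face measured about 1 mm from the wall's inner face, which is within calibration error.
- The measured joints between cases were 31–32 mm apart.

**Checks that were less sure:**
- The stop's travel measured about 44 mm in the scene view. Adding the roughly 4 mm it already seemed to be pushed in at the start gives about 48 mm, where a snug row should read 50 mm. I put the difference down to measuring error, because the push met a hard stop.
- I did not see the green–stop joint directly from above after the push, because the green case hides it. That contact rests on the push force and the scene view.

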